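# Free the locked sampling dipper and nest the whole set with its handles fanned

## Robot

A 6-joint arm with a two-finger parallel gripper is mounted at the origin on the work surface; the furniture and walls round the work are solid. World frame = base frame: x ahead of the robot, y to its left, z up, the work surface at z = 0. Lengths are in m, angles in degrees, forces in N, time in s.
With the tool pointing down it reaches from about 0.325 to 0.9 m from the base axis. Payload 6.1 kg.
Tool frame: the origin (TCP) lies at the very end of the fingers, on their centre line; the grasp point (between the pads) lies 19 mm behind it (bot.pinch_z is the distance from the TCP to the grasp point, in m); z points along the fingers, y is the line along which they close (so a half turn about z gives the same grasp; the last joint's range is limited). The gripper opens to 87 mm and grips with 3 to 60 N. Pads are 19 mm wide; open, the fingers measure 117 mm over their backs; the gripper's body (75 mm by 190 mm) begins 51 mm behind the grasp point.
Start: joints at [-75.579, 12.628, 87.462, -0, 79.91, -7.225], TCP at [0.231, -0.581, 0.201] pointing down, gripper open.
Joint ranges: [-170.65, 170.65], [-52.31, 119.04], [5.05, 147.46], [-71.25, 251.25], [11.57, 151.72], [-153.62, 153.62]. Speed limits (degrees/s): [147.25, 147.25, 172.46, 180, 180, 180].

## Interface

Orientations are given as [roll, pitch, yaw] about the fixed x, y, z axes, in that order (R = Rz(yaw) Ry(pitch) Rx(roll)).
In Python, from plant import bot gives the robot as it stands.
- The arm moves only by the tool jog_arm, called after "Request:" as name(argument=value, ...) on one line, values as JSON. Schema: {"type":"object","properties":{"motion":{"type":"array","items":{"type":"array","items":{"type":"array","items":{"type":"number"},"minItems":5,"maxItems":5},"minItems":1,"maxItems":8},"minItems":1,"maxItems":1},"only":{"type":"string"},"quiet":{"type":"boolean"},"lines":{"type":"string"}},"required":["motion"],"additionalProperties":false}. motion is a list that holds a single list of rows (three levels of brackets), with 1 to 8 rows, each of 5 numbers: the finger opening in m, then dx, dy, dz in m, then a turn about the tool's z in degrees; each row is the pose to reach, as a shift and turn from the pose commanded when the call began, along the tool's axes at that moment; what a row does not reach only later rows make up. A row lasts 1/10 s, in which the tool goes at most 0.05 m and 8.59 degrees, less where a joint would pass 70% of its speed; a pose out of reach is approached as far as the arm can. The fingers move at their own pace and stop on an object; the grip force is fixed at half the most. Time passes only in rows, so rows that do not move let the fingers close. The tool returns the time, the measured TCP pose, the force, the opening and the grip force at its end. only (a regular expression) keeps the lines of the reply that match it, lines (a string "A,B") keeps lines A to B, and quiet returns only ok. Input that does not fit is refused with a message, and nothing moves.
- bot.read_state(): the state, without advancing time (a new reading comes with each control period).
- bot.get_image(name): name is "side" or "top"; returns a dict with "image" (384x512x3 uint8, red, green, blue), "mtx" (3x3 intrinsics, pixels), "world_from_camera" (4x4, takes a point from camera to world coordinates). Camera axes: x right, y up, looking along -z (the intrinsics and any distortion apply to the point x, -y, -z); pixel columns grow to the right and rows downward; lengths in m; the calibration is good to about 2 mm. A picture is of the moment at which its call begins. There is no depth.
- bot.sign_off(): hands the job in; it is judged then, once.
The state is a dict: "clock": time; "qpos": joint angles; "joint_vel": joint speeds; "joint_torque": joint torques, N m; "tcp_pos": TCP position; "tcp_rot": TCP orientation; "contact_force": force on the tool from outside, world axes, zero at the start; "ft_torque": the same for the moment, N m; "finger_gap": finger opening in m; "gripper_force": force on a finger pad.
Only numpy, scipy, OpenCV 4.12 (cv2) and the standard library are available. Lean on these libraries where they do the work, as an engineer would, in place of code of your own. Each camera call takes 0.05 s, during which the arm holds its last target. There are 200 camera calls.

## Task

Pack away the sampling dippers: stand the largest one in the round tray and nest all the others into it in order of size, each sitting flat on the floor of the next larger one, with the handles fanned apart so that none lies over another and each can be taken hold of by itself. One dipper is still locked in the end of the clamped pole: pull the sprung collar on its handle back towards the cup to release it and draw it straight out of the socket. Leave the tape roll, the pen and the flint where they are.

Things in the scene. Friction and masses are not known exactly. Their poses are not given: they have to be found in the camera images.
- dipper_a: largest sampling dipper: open steel cup 96 mm across the rim, 90 at the foot, 60 high, wall 2, floor 3, 180 g. Origin: centre of the foot's underside; z up; x along the level handle, a 10 mm bar, axis 68 mm above the foot (3 mm free above the rim), ending 126 mm from the cup's axis. Nested, it stands floor on floor, 3 mm above the next larger. Stands on the bench.
- dipper_a_grip (a point): middle of the black ribbed collar (24 mm long, 18 to 22 mm across) on dipper_a's handle, on the handle's axis: 74 mm from the cup's axis, 68 mm above its foot; a good place to pinch across from above
- dipper_b: second largest sampling dipper: open steel cup 82 mm across the rim, 76 at the foot, 60 high, wall 2, floor 3, 170 g. Origin: centre of the foot's underside; z up; x along the level handle, a 10 mm bar, axis 68 mm above the foot (3 mm free above the rim), ending 126 mm from the cup's axis. Nested, it stands floor on floor, 3 mm above the next larger. Stands on the bench, or is absent.
- dipper_b_grip (a point): middle of the black ribbed collar (24 mm long, 18 to 22 mm across) on dipper_b's handle, on the handle's axis: 74 mm from the cup's axis, 68 mm above its foot; a good place to pinch across from above
- dipper_c: middle sampling dipper: open steel cup 68 mm across the rim, 62 at the foot, 60 high, wall 2, floor 3, 165 g. Origin: centre of the foot's underside; z up; x along the level handle, a 10 mm bar, axis 68 mm above the foot (3 mm free above the rim), ending 126 mm from the cup's axis. Nested, it stands floor on floor, 3 mm above the next larger. At first locked on the pole, 40 mm above the bench.
- dipper_c_grip (a point): middle of the black ribbed collar (24 mm long, 18 to 22 mm across) on dipper_c's handle, on the handle's axis: 74 mm from the cup's axis, 68 mm above its foot; a good place to pinch across from above
- dipper_d: second smallest sampling dipper: open steel cup 54 mm across the rim, 48 at the foot, 60 high, wall 2, floor 3, 160 g. Origin: centre of the foot's underside; z up; x along the level handle, a 10 mm bar, axis 68 mm above the foot (3 mm free above the rim), ending 126 mm from the cup's axis. Nested, it stands floor on floor, 3 mm above the next larger. Stands on the bench, or is absent.
- dipper_d_grip (a point): middle of the black ribbed collar (24 mm long, 18 to 22 mm across) on dipper_d's handle, on the handle's axis: 74 mm from the cup's axis, 68 mm above its foot; a good place to pinch across from above
- dipper_e: smallest sampling dipper: open steel cup 40 mm across the rim, 34 at the foot, 60 high, wall 2, floor 3, 160 g. Origin: centre of the foot's underside; z up; x along the level handle, a 10 mm bar, axis 68 mm above the foot (3 mm free above the rim), ending 126 mm from the cup's axis. Nested, it stands floor on floor, 3 mm above the next larger. Stands on the bench, or is absent.
- dipper_e_grip (a point): middle of the black ribbed collar (24 mm long, 18 to 22 mm across) on dipper_e's handle, on the handle's axis: 74 mm from the cup's axis, 68 mm above its foot; a good place to pinch across from above
- dipper_c_collar (a joint): sprung collar on dipper_c's handle, m: 0 at rest, 0.008 pulled fully back towards its cup (4 N to start, 7 N fully back); springs back when let go. Pulled back it draws in the two snap buttons that lock the handle in the socket; pulled on further, the dipper comes out with it. The other dippers' collars work the same way.
- dipper_c_tip (a point): the free end of dipper_c's handle, on its axis; at the start about 35 mm deep in the pole's socket
- pole_socket (a point): centre of the socket's mouth on the end of the clamped, level sampling pole (fixed, 112 mm above the bench); x points straight out of the mouth. Bore 13 mm wide, 11.6 high round the 10 mm handle, so the dipper sags about 4 degrees. Coupling head 30 mm square; the pole runs back along -x in a bench stand up to 133 mm high, its first clamp 100 mm behind the mouth.
- tray: shallow round aluminium tray fixed to the bench, 150 mm across, lip 12 mm high; origin: centre of its underside; its floor is 4 mm above that and 139 mm across inside
- masking_tape: roll of masking tape lying flat, 96 mm across, 25 mm high; to be left alone; origin: centre of its underside
- pen: white ball pen lying on the bench, 145 mm; to be left alone; origin: its middle
- flint: grey flint, 37x43x31 mm; to be left alone; origin: centre of its underside
- drawer_cabinet: blue steel drawer cabinet, fixed furniture 228 mm high, one lower drawer standing open; it stands beyond the row of dippers with its nearest corner at x 0.60, y 0.00 and its front running back from there to x 0.75, y -0.27, its left side to x 0.78, y 0.10: carry things past on the robot's side of it. Origin: middle of its underside

How it is judged (in metres and radians):
On the way, in this order (a step that is already met when the one before it is completed fails the run):
1. the collar of the locked dipper is pulled back while its handle is still in the pole's socket (value of joint dipper_c_collar above 0.006 m and x of dipper_c_tip in the frame of pole_socket below -0.004 m and distance between dipper_c_tip and pole_socket below 0.045 m), for 0.05 s.
2. its handle is drawn clear of the socket (distance between dipper_c_tip and pole_socket above 0.06 m), for 0.1 s.
At the end, for the whole second after the job is handed in: Largest dipper flat on the tray floor, within 27 mm of its centre; each other one present inside it, upright to 0.08 rad, foot at most 6, 9, 12, 15 mm (by size) above the largest's foot and 13, 18, 23, 28 mm off its axis; collar middles 35 mm or more apart; all at rest (horizontal distance between dipper_a and tray below 0.027 m and z of dipper_a in the frame of tray below 0.0075 m and z of dipper_b in the frame of dipper_a below 0.006 m and horizontal distance between dipper_b and dipper_a below 0.013 m and z of dipper_c in the frame of dipper_a below 0.009 m and horizontal distance between dipper_c and dipper_a below 0.018 m and z of dipper_d in the frame of dipper_a below 0.012 m and horizontal distance between dipper_d and dipper_a below 0.023 m and z of dipper_e in the frame of dipper_a below 0.015 m and horizontal distance between dipper_e and dipper_a below 0.028 m and angle between each of dipper_a, dipper_b, dipper_c, dipper_d, dipper_e's own z axis and vertical below 0.08 rad and linear speed of each of dipper_a, dipper_b, dipper_c, dipper_d, dipper_e below 0.02 m/s and horizontal distance between dipper_a_grip and dipper_b_grip above 0.035 m and horizontal distance between each of dipper_a_grip, dipper_b_grip and dipper_c_grip above 0.035 m and horizontal distance between each of dipper_a_grip, dipper_b_grip, dipper_c_grip and dipper_d_grip above 0.035 m and horizontal distance between each of dipper_a_grip, dipper_b_grip, dipper_c_grip, dipper_d_grip and dipper_e_grip above 0.035 m); the robot touches nothing.
It fails at once if the tape roll is pushed more than 25 mm from its place (distance of masking_tape from where it was at the start of the episode above 0.025 m).
It fails at once if the pen is pushed more than 25 mm from its place (distance of pen from where it was at the start of the episode above 0.025 m).
It fails at once if the flint is pushed more than 25 mm from its place (distance of flint from where it was at the start of the episode above 0.025 m).
Of dipper_b, dipper_d, dipper_e only 2 to 3 are there at a start; the rules pass over those that are not, and their reading is None.
At some moment in a run one of dipper_a, dipper_b may be knocked a few centimetres aside while the robot is not near it.
It also fails if it takes over 200 s, if anything falls off the work surface, if the arm or the gripper's body presses on something with over 40 N, if the wrist force passes 120 N, or if a joint passes its speed limit or range.

## Working session

There is one attempt and no reset: what is moved stays moved. The work goes in short steps, Python scripts to look and compute and a tool call to move; the robot and the scene stay as the last step left them, time stands still between calls to the robot, and variables do not carry over. Pictures are saved under pics/ and viewed, at most 14 in all, crops included, and the job is handed in when it is done.

```bash
ls; mkdir -p pics; cat > h.py <<'E'
import numpy as np, cv2
from plant import bot
def snap(name,fn,crop=None,s=1):
    d=bot.get_image(name); im=d["image"][:,:,::-1]
    np.savez('cam_'+name,mtx=d["mtx"],T=d["world_from_camera"])
    cv2.imwrite('pics/raw_'+fn,im)
    if crop: x0,y0,x1,y1=crop; im=im[y0:y1,x0:x1]
    if s!=1: im=cv2.resize(im,None,fx=s,fy=s,interpolation=cv2.INTER_CUBIC)
    cv2.imwrite('pics/'+fn,im); return {k:d[k] for k in d if k!="image"}
def cam(name):
    c=np.load('cam_'+name+'.npz'); return c['mtx'],c['T']
def ray(name,u,v):
    K,T=cam(name); p=np.linalg.inv(K)@[u,v,1]; p=np.array([p[0],-p[1],-p[2]])
    return T[:3,3],T[:3,:3]@p
def px(name,u,v,z):
    o,d=ray(name,u,v); return (o+d*(z-o[2])/d[2]).round(4)
def proj(name,P):
    K,T=cam(name); p=T[:3,:3].T@(np.array(P)-T[:3,3]); q=K@[p[0],-p[1],-p[2]]; return (q[:2]/q[2]).round(1)
def st():
    s=bot.read_state(); print({k:np.round(s[k],4) for k in("clock","tcp_pos","tcp_rot","contact_force","finger_gap","gripper_force")})
E
python3 - <<'E'
from h import *
st()
for n in("top","side"):
    d=snap(n,n+'1.png',s=1.5); print({k:np.round(v,3).tolist() if hasattr(v,'shape') else v for k,v in d.items()})
E
```

```text
pics
plant.py
{'clock': np.float64(0.0), 'tcp_pos': array([ 0.2304, -0.5803,  0.1995]), 'tcp_rot': array([-1.79889e+02, -1.17000e-02,  2.16451e+01]), 'contact_force': array([-0.3448,  0.3432,  0.5443]), 'finger_gap': np.float64(0.0873), 'gripper_force': np.float64(0.0)}
{'mtx': [[471.88, 0.0, 246.909], [0.0, 471.88, 192.735], [0.0, 0.0, 1.0]], 'world_from_camera': [[-0.014, 0.992, -0.123, 0.383], [-1.0, -0.015, -0.007, 0.049], [-0.009, 0.123, 0.992, 1.661], [0.0, 0.0, 0.0, 1.0]]}
{'mtx': [[378.501, 0.0, 253.478], [0.0, 378.501, 191.428], [0.0, 0.0, 1.0]], 'world_from_camera': [[-0.991, 0.093, -0.099, 0.453], [-0.134, -0.547, 0.826, 1.011], [0.022, 0.832, 0.555, 0.75], [0.0, 0.0, 0.0, 1.0]]}
```

View pics/top1.png

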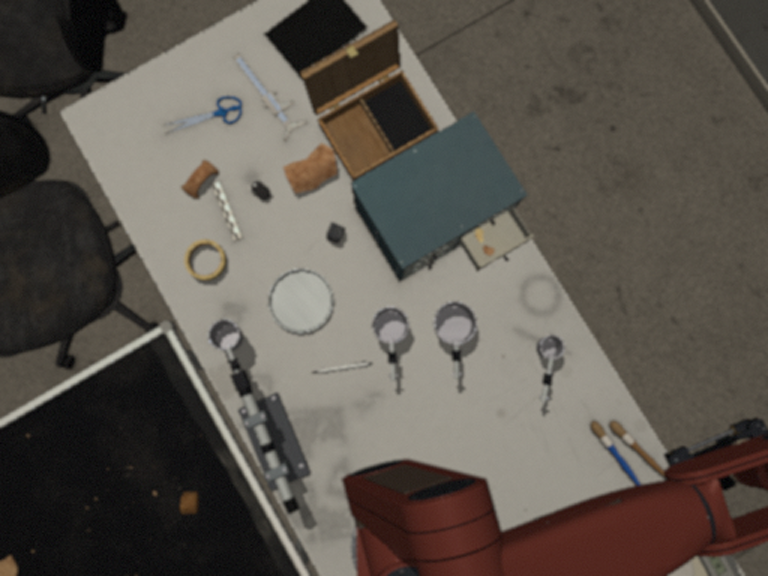

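View pics/side1.png

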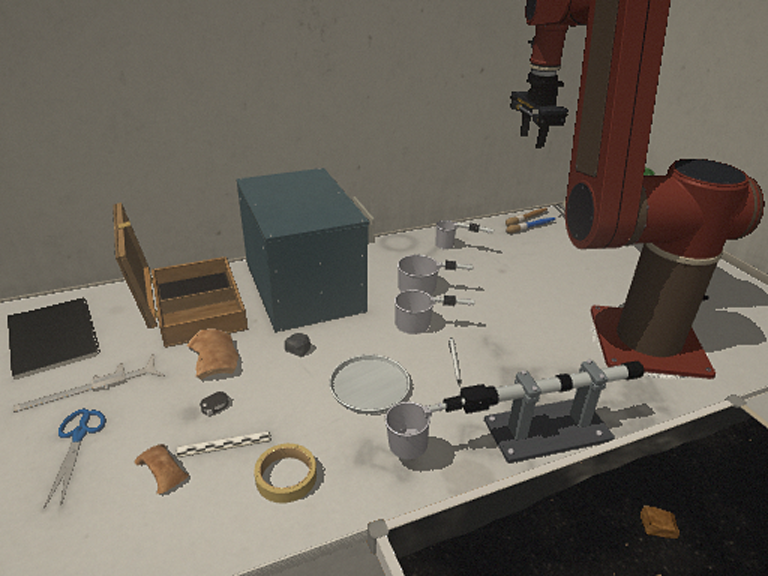

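The top view (1.5x) shows the tray at (301,301), dippers at (455,325), (391,327) and (549,348), the poled one at (227,335), the pen at (342,367) and the tape at (206,260). I'll enlarge it to read exact positions.

```bash
python3 - <<'E'
import cv2
im=cv2.imread('pics/raw_top1.png')
f=lambda x0,y0,x1,y1,n:cv2.imwrite('pics/'+n,cv2.resize(im[y0:y1,x0:x1],None,fx=5,fy=5,interpolation=cv2.INTER_CUBIC))
f(240,190,400,290,'t2.png'); f(125,165,275,285,'t3.png')
E
```

```text
(no output)
```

View pics/t2.png

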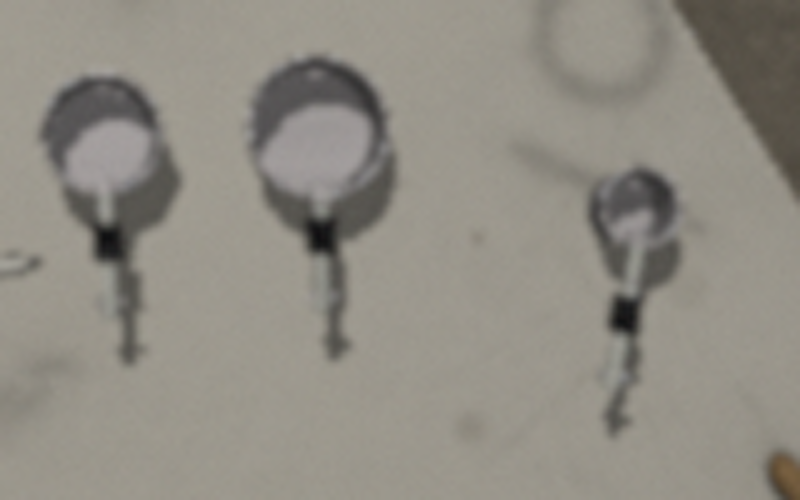

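View pics/t3.png

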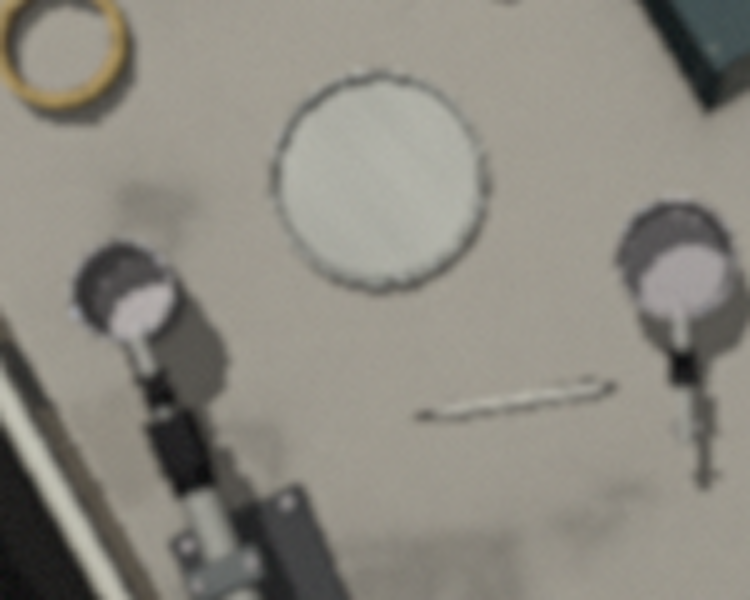

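```bash
cat >> h.py <<'E'
def go(x,y,z,yaw):  # total shift in tool axes to TCP target, tool down
    s=bot.read_state(); p=np.array(s["tcp_pos"]); w=s["tcp_rot"][2]; c,n=np.cos(np.radians(w)),np.sin(np.radians(w))
    d=np.array([x,y,z])-p; t=(w-yaw+90)%180-90
    print('go dx %.3f dy %.3f dz %.3f turn %.1f (alt %.1f) clock %.1f'%(c*d[0]+n*d[1],n*d[0]-c*d[1],-d[2],t,t-180*np.sign(t),s["clock"]))
def cp(u,v,s,x0,y0): return ((u+.5)/s-.5+x0,(v+.5)/s-.5+y0)
E
python3 - <<'E'
from h import *
o=(5,240,190)
for n,rim,col,tip in (("A",(317,127),(321,237),(325,307)),("B",(99,136),(108,242),(111,314)),("D",(636,207),(625,314),(615,383))):
    r=px("top",*cp(*rim,*o),.06);g=px("top",*cp(*col,*o),.068);t=px("top",*cp(*tip,*o),.068)
    e=g-r;print(n,r,g,t,np.hypot(*e[:2]),np.degrees(np.arctan2(e[1],e[0])))
    a=np.arctan2((t-r)[1],(t-r)[0]);print(np.degrees(a),'side: collar',proj("side",g)*1.5,'rim',proj("side",r)*1.5,'tip',proj("side",t)*1.5)
o=(5,125,165)
print('tray',px("top",*cp(381,183,*o),.012),proj("side",px("top",*cp(381,183,*o),.012))*1.5)
for n,uv,z in(("rim",(126,291),.10),("col",(157,390),.11),("mouth",(164,417),.112),("back",(200,490),.112),("clampL",(190,548),.133)):
    P=px("top",*cp(*uv,*o),z);print(n,P,proj("side",P)*1.5)
E
```

```text
A [ 0.5024 -0.1285  0.06  ] [ 0.4278 -0.1282  0.068 ] [ 0.3811 -0.1295  0.068 ] 0.07460060321471933 179.76958926010926
-179.5276629715514 side: collar [450.3  263.85] rim [418.05 263.85] tip [470.55 265.35]
B [0.4984 0.0196 0.06  ] [0.4264 0.0149 0.068 ] [0.3784 0.0137 0.068 ] 0.07215323970550457 -176.26515777793924
-177.1852241569176 side: collar [448.8  298.65] rim [414.3 299.7] tip [471.6  300.45]
D [ 0.4451 -0.3421  0.06  ] [ 0.3736 -0.3296  0.068 ] [ 0.3282 -0.3209  0.068 ] 0.07258443359288548 170.08347387909274
169.72103433027766 side: collar [473.7 225.9] rim [446.1  224.25] tip [491.4 228.9]
tray [0.5598 0.2237 0.012 ] [371.4  378.75]
rim [0.481  0.3836 0.1   ] [407.25 412.35]
col [0.4152 0.3604 0.11  ] [450.75 401.85]
mouth [0.3976 0.3552 0.112 ] [462.15 399.75]
back [0.3501 0.3313 0.112 ] [492.45 392.4 ]
clampL [0.3139 0.3336 0.133 ] [517.65 386.25]
```

```bash
python3 -c "
from h import *
go(.4285,-.128,.14,0)"
```

```text
go dx 0.351 dy -0.347 dz 0.060 turn 21.6 (alt -158.4) clock 0.1
```

Distance .49 → 8 rows at .05 =.4. First call 8 rows, then finish.

Request:
jog_arm(motion=[[[0.06,0.2,-0.2,0.03,11],[0.06,0.2,-0.2,0.03,11],[0.06,0.2,-0.2,0.03,11],[0.06,0.2,-0.2,0.03,11],[0.06,0.2,-0.2,0.03,11],[0.06,0.2,-0.2,0.03,11],[0.06,0.2,-0.2,0.03,11]]])

```text
clock: 0.8
tcp_pos: [0.3435, -0.317, 0.1694]
tcp_rot: [-179.8, 0.0, 10.9]
contact_force: [0.2, -0.5, 0.5]
finger_gap: 0.0598
gripper_force: 0.0
```

```bash
python3 -c "
from h import *
go(.4285,-.128,.14,0)"
```

```text
go dx 0.119 dy -0.170 dz 0.029 turn 10.9 (alt -169.1) clock 0.8
```

Request:
jog_arm(motion=[[[0.06,0.119,-0.170,0.029,10.9],[0.06,0.119,-0.170,0.029,10.9],[0.06,0.119,-0.170,0.029,10.9],[0.06,0.119,-0.170,0.029,10.9],[0.06,0.119,-0.170,0.029,10.9],[0.06,0.119,-0.170,0.029,10.9]]])

```text
clock: 1.4
tcp_pos: [0.4285, -0.1306, 0.1409]
tcp_rot: [-180.0, 0.1, -0.0]
contact_force: [-0.9, -0.5, -0.1]
finger_gap: 0.0598
gripper_force: 0.0
```

```bash
python3 -c "
from h import *
snap('top','t4.png',(240,190,400,290),5)
go(.4285,-.128,.05,0)"
```

```text
go dx 0.000 dy -0.004 dz 0.091 turn -0.1 (alt 179.9) clock 1.4
```

View pics/t4.png

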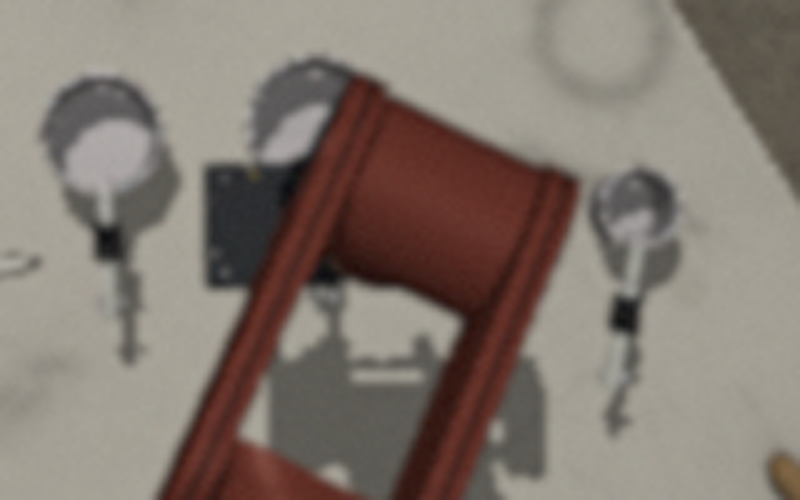

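The dippers are in their original places and the gripper is over A's collar. I'll descend and grip.

Request:
jog_arm(motion=[[[0.06,0,-0.001,0.045,0],[0.06,0,-0.001,0.085,0],[0.06,0,-0.001,0.091,0],[0.06,0,-0.001,0.091,0],[0.0,0,-0.001,0.091,0],[0.0,0,-0.001,0.091,0],[0.0,0,-0.001,0.091,0],[0.0,0,-0.001,0.091,0]]])

```text
clock: 2.25
tcp_pos: [0.429, -0.1316, 0.0517]
tcp_rot: [179.9, -0.1, -0.2]
contact_force: [-0.2, -0.1, -0.1]
finger_gap: 0.0358
gripper_force: 0.0
```

Request:
jog_arm(motion=[[[0,0,0,0,0],[0,0,0,-0.01,0],[0,0,0,-0.03,0],[0,0,0,-0.06,0],[0,0,0,-0.09,0],[0,0,0,-0.09,0]]])

```text
clock: 2.85
tcp_pos: [0.4314, -0.1327, 0.1459]
tcp_rot: [179.8, -0.5, -0.2]
contact_force: [1.0, -0.3, 0.2]
finger_gap: 0.0009
gripper_force: 0.0
```

```bash
python3 -c "
from h import *
snap('side','s2.png',(230,60,430,210),4)
go(.560-.0065,.2235-.0737,.145,85)"
```

```text
go dx 0.122 dy -0.282 dz -0.001 turn -85.2 (alt 94.8) clock 2.9
```

View pics/s2.png

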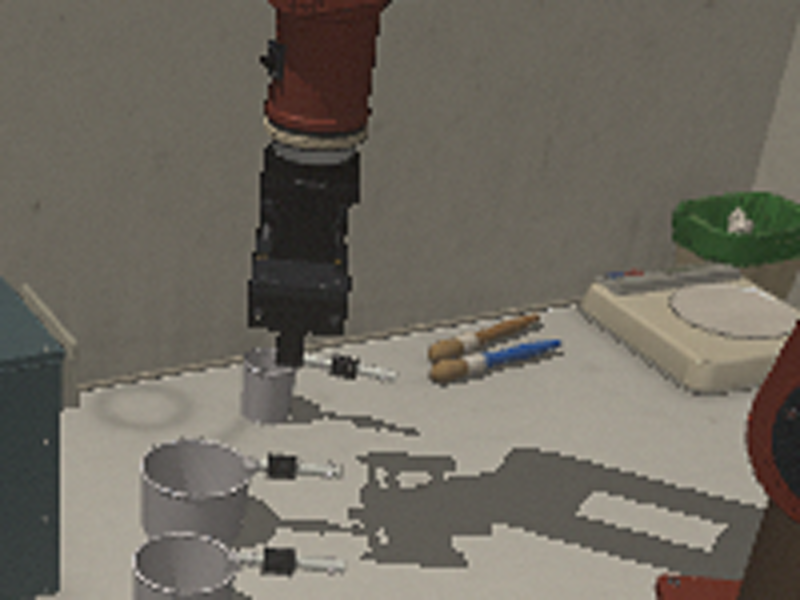

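The grip missed: the fingers close at only about 60 mm/s and were not shut before I lifted. A stands untouched. I'll open and try again with more closing time.

Request:
jog_arm(motion=[[[0.045,-0.002,-0.003,0.02,0],[0.045,-0.002,-0.003,0.03,0],[0.045,-0.002,-0.003,0.03,0],[0.045,-0.002,-0.003,0.03,0],[0.045,-0.002,-0.003,0.03,0],[0.045,-0.002,-0.003,0.03,0],[0.045,-0.002,-0.003,0.03,0],[0.045,-0.002,-0.003,0.03,0]]])

```text
clock: 3.7
tcp_pos: [0.4264, -0.1283, 0.1109]
tcp_rot: [180.0, -0.0, -0.3]
contact_force: [-0.6, 0.0, 0.6]
finger_gap: 0.0445
gripper_force: 0.0
```

Request:
jog_arm(motion=[[[0.045,0,0,0.03,0],[0.045,0,0,0.065,0],[0.045,0,0,0.065,0],[0,0,0,0.065,0],[0,0,0,0.065,0],[0,0,0,0.065,0],[0,0,0,0.065,0],[0,0,0,0.065,0]]])

```text
clock: 4.5
tcp_pos: [0.427, -0.1285, 0.0466]
tcp_rot: [180.0, -0.1, -0.2]
contact_force: [-1.1, 0.5, 4.9]
finger_gap: 0.0177
gripper_force: 30.0
```

Request:
jog_arm(motion=[[[0,0,0,0,0],[0,0,0,0,0],[0,0,0,0,0]]])

```text
clock: 4.8
tcp_pos: [0.4269, -0.1285, 0.0465]
tcp_rot: [180.0, -0.1, -0.2]
contact_force: [-1.4, 1.6, 6.9]
finger_gap: 0.0176
gripper_force: 30.0
```

Request:
jog_arm(motion=[[[0,0,0,-0.01,0],[0,0,0,-0.03,0],[0,0,0,-0.06,0],[0,0,0,-0.09,0],[0,0,0,-0.095,0],[0,0,0,-0.095,0]]])

```text
clock: 5.4
tcp_pos: [0.4268, -0.1285, 0.1415]
tcp_rot: [179.9, -0.1, -0.3]
contact_force: [0.2, -0.2, -2.3]
finger_gap: 0.0176
gripper_force: 30.0
```

```bash
python3 -c "
from h import *
snap('side','s3.png',(230,60,430,210),4)
go(.43,.13,.14,25)"
```

```text
go dx 0.003 dy -0.258 dz 0.000 turn -25.3 (alt 154.7) clock 5.5
```

View pics/s3.png

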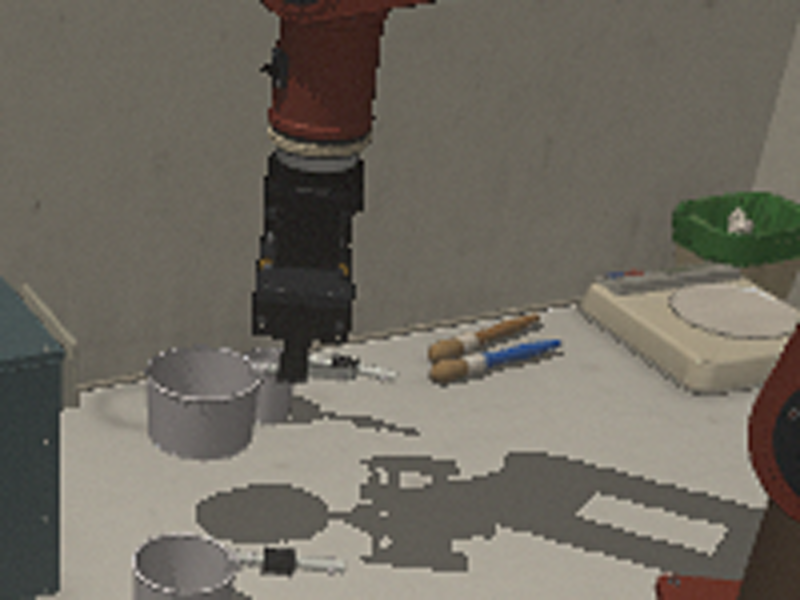

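A is held level at the gripper. I'll carry it across on the robot's side.

Request:
jog_arm(motion=[[[0,0,-0.02,0,-3],[0,0,-0.05,0,-7],[0,0,-0.09,0,-13],[0,0,-0.13,0,-19],[0,0,-0.17,0,-25],[0,0,-0.21,0,-30],[0,0,-0.24,0,-34],[0,0,-0.26,0,-36]]])

```text
clock: 6.25
tcp_pos: [0.4253, 0.1337, 0.1382]
tcp_rot: [-179.9, 0.2, 36.0]
contact_force: [0.3, -0.8, -2.4]
finger_gap: 0.0174
gripper_force: 30.0
```

```bash
python3 -c "
from h import *
go(.5535,.1498,.14,85)"
```

```text
go dx 0.113 dy 0.062 dz -0.002 turn -49.0 (alt 131.0) clock 6.2
```

Request:
jog_arm(motion=[[[0,0.01,0.005,0,-5],[0,0.03,0.015,0,-13],[0,0.05,0.027,0,-21],[0,0.07,0.038,0,-29],[0,0.09,0.049,0,-37],[0,0.105,0.058,0,-44],[0,0.113,0.062,0,-49],[0,0.113,0.062,0,-49]]])

```text
clock: 7.05
tcp_pos: [0.5546, 0.1473, 0.1378]
tcp_rot: [-179.8, 0.1, 84.8]
contact_force: [-0.3, -0.6, -1.4]
finger_gap: 0.0173
gripper_force: 30.0
```

```bash
python3 -c "
from h import *
go(.5535,.1498,.053,85)"
```

```text
go dx 0.002 dy -0.001 dz 0.085 turn -0.2 (alt 179.8) clock 7.0
```

Request:
jog_arm(motion=[[[0,0.002,0,0.02,0],[0,0.002,0,0.05,0],[0,0.002,0,0.07,0],[0,0.002,0,0.08,0],[0,0.002,0,0.085,0],[0,0.002,0,0.087,0],[0,0.002,0,0.087,0]]])

```text
clock: 7.75
tcp_pos: [0.556, 0.1496, 0.0542]
tcp_rot: [179.9, -0.0, 84.7]
contact_force: [-0.6, 0.0, -1.7]
finger_gap: 0.0177
gripper_force: 30.0
```

```bash
python3 -c "
from h import *
snap('top','t5.png',(125,165,275,285),5)"
```

```text
(no output)
```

View pics/t5.png

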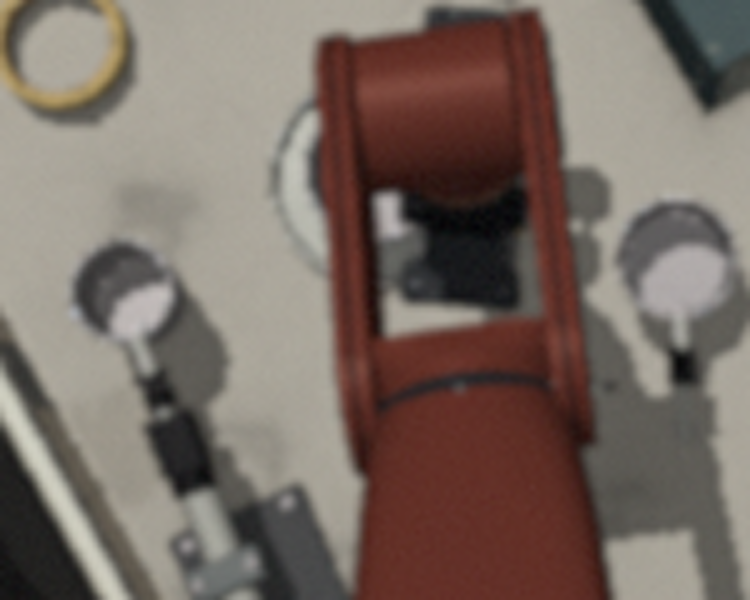

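A is over the tray and everything else is in place. I'll seat it and release.

Request:
jog_arm(motion=[[[0,0,0,0.002,0],[0,0,0,0.004,0],[0,0,0,0.004,0],[0.045,0,0,0.004,0],[0.045,0,0,0.004,0],[0.045,0,0,0.004,0],[0.045,0,0,0.004,0],[0.045,0,0,0.004,0]]])

```text
clock: 8.6
tcp_pos: [0.5554, 0.1495, 0.0494]
tcp_rot: [-180.0, 0.0, 84.7]
contact_force: [-0.5, 0.7, 0.7]
finger_gap: 0.0433
gripper_force: 0.0
```

Request:
jog_arm(motion=[[[0.045,0,0,0.003,0],[0.045,0,0,-0.04,0],[0.045,0,0,-0.09,0],[0.045,0,0,-0.1,0],[0.045,0,0,-0.1,0]]])

```text
clock: 9.1
tcp_pos: [0.5576, 0.1498, 0.1525]
tcp_rot: [179.7, -0.1, 84.8]
contact_force: [-0.5, -0.2, -0.2]
finger_gap: 0.0451
gripper_force: 0.0
```

```bash
python3 -c "
from h import *
go(.43,.1,.15,30)"
```

```text
go dx -0.061 dy -0.123 dz 0.002 turn 54.8 (alt -125.2) clock 9.1
```

Request:
jog_arm(motion=[[[0.045,-0.12,-0.15,0,60],[0.045,-0.12,-0.15,0,60],[0.045,-0.12,-0.15,0,60],[0.045,-0.12,-0.15,0,60],[0.045,-0.12,-0.15,0,60],[0.045,-0.12,-0.15,0,60],[0.045,-0.12,-0.15,0,60]]])

```text
clock: 9.8
tcp_pos: [0.3935, 0.0436, 0.1474]
tcp_rot: [-179.9, 0.1, 24.3]
contact_force: [0.1, -0.7, 0.0]
finger_gap: 0.0451
gripper_force: 0.0
```

```bash
python3 -c "
from h import *
go(.35,-.15,.15,3)"
```

```text
go dx -0.119 dy 0.158 dz -0.003 turn 21.3 (alt -158.7) clock 9.8
```

Request:
jog_arm(motion=[[[0.045,-0.119,0.158,0,21],[0.045,-0.119,0.158,0,21],[0.045,-0.119,0.158,0,21],[0.045,-0.119,0.158,0,21],[0.045,-0.119,0.158,0,21]]])

```text
clock: 10.3
tcp_pos: [0.3508, -0.1541, 0.1478]
tcp_rot: [180.0, 0.2, 3.3]
contact_force: [-0.5, 0.1, -0.1]
finger_gap: 0.0452
gripper_force: 0.0
```

```bash
python3 -c "
from h import *
snap('top','t6.png',(140,175,290,285),5)"
```

```text
(no output)
```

View pics/t6.png

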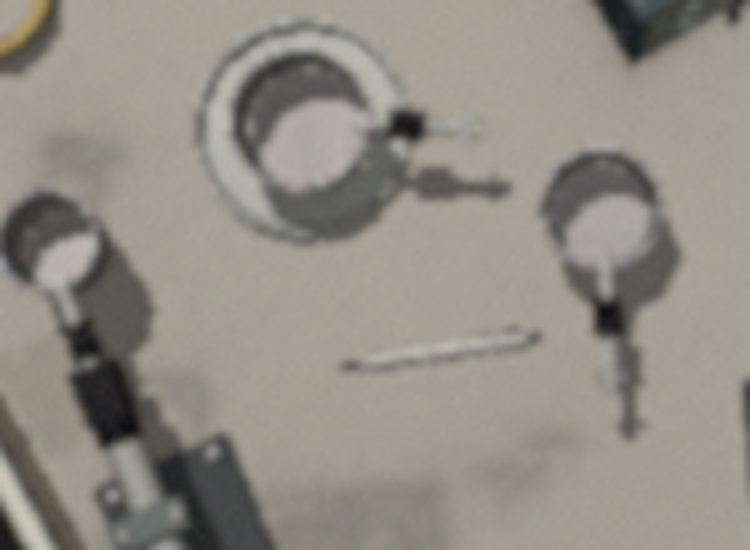

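A stands in the tray (rim centre (302,121), collar (406,125)). B is unmoved.

```bash
python3 -c "
from h import *
o=(5,140,175)
r=px('top',*cp(302,121,*o),.064);g=px('top',*cp(406,125,*o),.072);e=g-r
print(r,g,np.hypot(*e[:2]),np.degrees(np.arctan2(e[1],e[0])),'tray',px('top',*cp(303,131,*o),.012))
go(.4262,.016,.12,3)"
```

```text
[0.5625 0.2209 0.064 ] [0.5578 0.1495 0.072 ] 0.07155452466476178 -93.76613750089861 tray [0.5612 0.2258 0.012 ]
go dx 0.085 dy -0.163 dz 0.028 turn 0.4 (alt -179.6) clock 10.3
```

Request:
jog_arm(motion=[[[0.045,0.085,-0.163,0.028,0],[0.045,0.085,-0.163,0.028,0],[0.045,0.085,-0.163,0.028,0],[0.045,0.085,-0.163,0.028,0],[0.045,0.085,-0.163,0.028,0],[0.045,0.085,-0.163,0.028,0]]])

```text
clock: 10.95
tcp_pos: [0.4259, 0.0209, 0.1199]
tcp_rot: [-180.0, 0.2, 4.0]
contact_force: [1.4, 0.3, 0.4]
finger_gap: 0.045
gripper_force: 0.0
```

```bash
python3 -c "
from h import *
go(.4258,.0155,.047,3)"
```

```text
go dx -0.001 dy 0.005 dz 0.073 turn 1.0 (alt -179.0) clock 10.9
```

Request:
jog_arm(motion=[[[0.045,-0.001,0.0045,0.03,1],[0.045,-0.001,0.0045,0.065,1],[0.045,-0.001,0.0045,0.073,1],[0.045,-0.001,0.0045,0.073,1],[0,-0.001,0.0045,0.073,1],[0,-0.001,0.0045,0.073,1],[0,-0.001,0.0045,0.073,1],[0,-0.001,0.0045,0.073,1]]])

```text
clock: 11.75
tcp_pos: [0.4275, 0.014, 0.0495]
tcp_rot: [180.0, -0.1, 2.7]
contact_force: [-0.9, 1.1, 0.0]
finger_gap: 0.0208
gripper_force: 0.2
```

Request:
jog_arm(motion=[[[0,0,0,0,0],[0,0,0,0,0],[0,0,0,0,0],[0,0,0,0,0]]])

```text
clock: 12.15
tcp_pos: [0.4269, 0.0141, 0.049]
tcp_rot: [180.0, -0.0, 2.8]
contact_force: [-2.8, -0.3, 6.8]
finger_gap: 0.0177
gripper_force: 29.9
```

Request:
jog_arm(motion=[[[0,0,0,-0.01,0],[0,0,0,-0.03,0],[0,0,0,-0.06,0],[0,0,0,-0.09,0],[0,0,0,-0.11,0],[0,0,0,-0.11,0],[0,0,0,-0.11,0]]])

```text
clock: 12.85
tcp_pos: [0.4264, 0.0141, 0.1581]
tcp_rot: [180.0, 0.0, 2.7]
contact_force: [-0.2, -0.2, -2.4]
finger_gap: 0.0174
gripper_force: 29.9
```

```bash
python3 -c "
from h import *
snap('side','s4.png',(210,60,410,260),3)
a=np.radians(210);go(.5615+.074*np.cos(a),.222+.074*np.sin(a),.157,30)"
```

```text
go dx 0.080 dy -0.167 dz 0.000 turn -27.3 (alt 152.7) clock 12.9
```

View pics/s4.png

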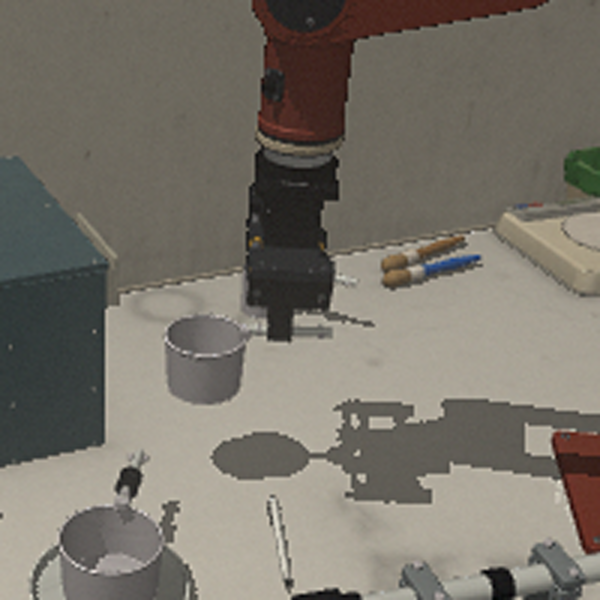

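B is held level.

Request:
jog_arm(motion=[[[0,0.01,-0.015,0,-3],[0,0.02,-0.04,0,-8],[0,0.035,-0.07,0,-13],[0,0.05,-0.1,0,-18],[0,0.065,-0.135,0,-23],[0,0.075,-0.157,0,-26],[0,0.08,-0.167,0,-27.3],[0,0.08,-0.167,0,-27.3]]])

```text
clock: 13.7
tcp_pos: [0.4976, 0.1853, 0.1567]
tcp_rot: [-179.9, 0.2, 30.1]
contact_force: [-0.2, -0.4, -1.7]
finger_gap: 0.0174
gripper_force: 29.9
```

Request:
jog_arm(motion=[[[0,0,0,0,0]]])

```text
clock: 13.8
tcp_pos: [0.4976, 0.1838, 0.1573]
tcp_rot: [-180.0, 0.2, 30.0]
contact_force: [-0.4, -0.3, -1.8]
finger_gap: 0.0172
gripper_force: 29.9
```

```bash
python3 -c "
from h import *
snap('top','t7.png',(140,175,290,285),5)
a=np.radians(210);go(.5615+.0735*np.cos(a),.222+.0735*np.sin(a),.056,30)"
```

```text
go dx 0.001 dy -0.001 dz 0.102 turn -0.0 (alt 180.0) clock 13.8
```

View pics/t7.png

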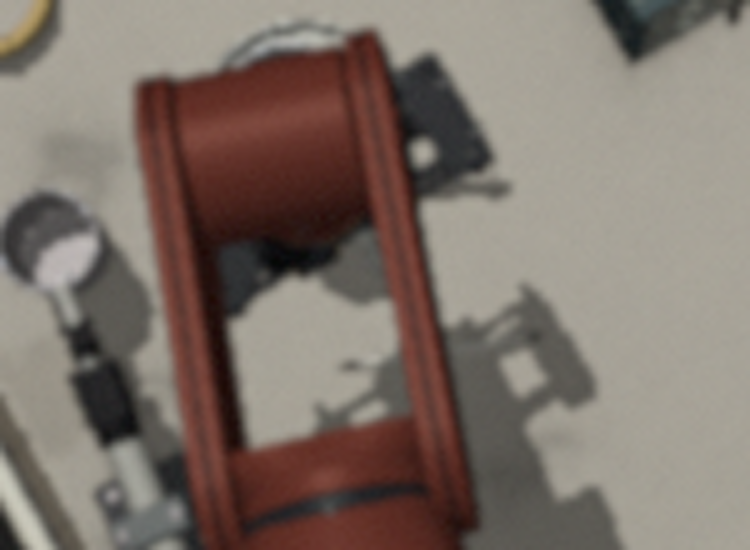

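The arm hides the cup; I'll descend with force checks.

Request:
jog_arm(motion=[[[0,0.001,-0.001,0.015,0],[0,0.001,-0.001,0.03,0],[0,0.001,-0.001,0.045,0],[0,0.001,-0.001,0.055,0],[0,0.001,-0.001,0.055,0]]])

```text
clock: 14.35
tcp_pos: [0.4971, 0.1856, 0.1008]
tcp_rot: [-179.9, 0.2, 30.0]
contact_force: [-1.0, 1.1, -2.2]
finger_gap: 0.0178
gripper_force: 29.6
```

Request:
jog_arm(motion=[[[0,0,0,0.01,0],[0,0,0,0.02,0],[0,0,0,0.03,0],[0,0,0,0.035,0],[0,0,0,0.04,0],[0,0,0,0.042,0],[0,0,0,0.042,0]]])

```text
clock: 15.05
tcp_pos: [0.4989, 0.1861, 0.0613]
tcp_rot: [-180.0, 0.0, 30.0]
contact_force: [-0.4, -0.4, -2.0]
finger_gap: 0.0172
gripper_force: 29.7
```

Request:
jog_arm(motion=[[[0,0,0,0.002,0],[0,0,0,0.004,0],[0,0,0,0.006,0],[0,0,0,0.006,0]]])

```text
clock: 15.45
tcp_pos: [0.4993, 0.1859, 0.0559]
tcp_rot: [180.0, -0.0, 30.0]
contact_force: [-1.1, -2.2, 1.6]
finger_gap: 0.0173
gripper_force: 29.9
```

Request:
jog_arm(motion=[[[0.045,0,0,0,0],[0.045,0,0,0,0],[0.045,0,0,0,0],[0.045,0,0,0,0],[0.045,0,0,0,0],[0.045,0,0,-0.03,0],[0.045,0,0,-0.07,0],[0.045,0,0,-0.11,0]]])

```text
clock: 16.25
tcp_pos: [0.4982, 0.186, 0.1661]
tcp_rot: [-180.0, 0.1, 30.0]
contact_force: [0.9, 0.2, 0.3]
finger_gap: 0.0448
gripper_force: 0.0
```

```bash
python3 -c "
from h import *
go(.39,.0,.17,19)"
```

```text
go dx -0.187 dy 0.107 dz -0.004 turn 11.0 (alt -169.0) clock 16.2
```

Request:
jog_arm(motion=[[[0.045,-0.187,0.107,0,-66],[0.045,-0.187,0.107,0,-66],[0.045,-0.187,0.107,0,-66],[0.045,-0.187,0.107,0,-66],[0.045,-0.187,0.107,0,-66],[0.045,-0.187,0.107,0,-66],[0.045,-0.187,0.107,0,-66],[0.045,-0.187,0.107,0,-66]]])

```text
clock: 17.05
tcp_pos: [0.3906, -0.0006, 0.1657]
tcp_rot: [180.0, 0.0, 95.7]
contact_force: [-0.1, -0.2, 0.5]
finger_gap: 0.045
gripper_force: 0.0
```

Request:
jog_arm(motion=[[[0.045,0,0,0,-66],[0.045,0,0,0,-66],[0.045,0,0,0,-66],[0.045,0,0,0,-66],[0.045,0,0,0,-66],[0.045,0,0,0,-66],[0.045,0,0,0,-66],[0.045,0,0,0,-66]]])

```text
clock: 17.85
tcp_pos: [0.3906, -0.0001, 0.1656]
tcp_rot: [180.0, 0.0, 161.7]
contact_force: [0.1, -0.3, -0.1]
finger_gap: 0.0448
gripper_force: 0.0
```

```bash
python3 -c "
from h import *
snap('top','t8.png',(130,175,270,285),5)
snap('side','s8.png')
a=cv2.imread('pics/t8.png');b=cv2.imread('pics/raw_s8.png')[225:335,220:340]
cv2.imwrite('pics/m8.png',np.hstack([cv2.resize(a,(700,550))[:, :500],cv2.resize(b,(300,550*0+275)) if 0 else np.vstack([cv2.resize(b,(300,275)),np.zeros((275,300,3),np.uint8)])]))
cv2.imwrite('pics/m8.png',a)"
```

```text
(no output)
```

View pics/m8.png

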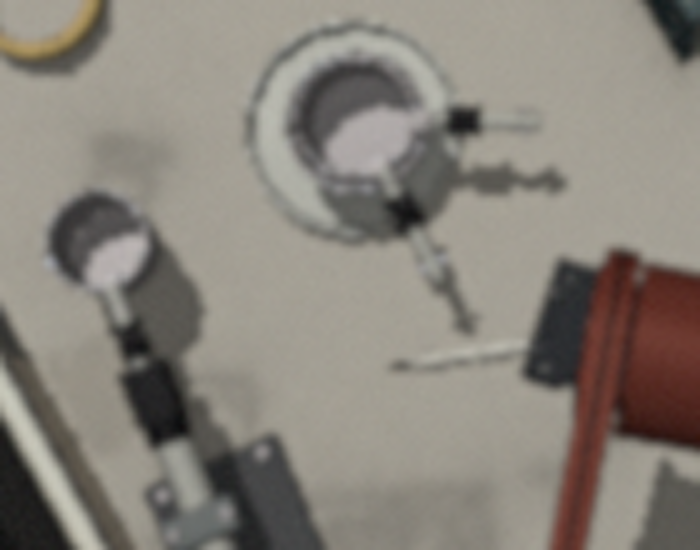

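B is nested in A (rim about (359,121), collars at (405,211) and (463,121)), and C's collar is at (133,340). Next I'll get the pole axis from top1, with the coupling at (242,383) and the end cap at (291,505) in 1.5x pixels.

```bash
python3 -c "
from h import *
o=(5,130,175)
a=px('top',*cp(242,383,1.5,0,0),.112);b=px('top',*cp(291,505,1.5,0,0),.112);e=b-a;print(a,b,np.degrees(np.arctan2(e[1],e[0])))
r=px('top',*cp(100,240,*o),.10);g=px('top',*cp(133,340,*o),.108);c=px('top',*cp(155,402,*o),.112);print(r,g,c,proj('side',g)*1.5)
for e in (g-r,c-g,c-r,b-r): print(np.degrees(np.arctan2(e[1],e[0])),np.hypot(*e[:2]))
rA=px('top',*cp(359,121,*o),.067);gB=px('top',*cp(405,211,*o),.075);e=gB-rA;print('B',rA,gB,np.hypot(*e[:2]),np.degrees(np.arctan2(e[1],e[0])))
go(g[0],g[1],.19,201)"
```

```text
[0.3742 0.3427 0.112 ] [0.1155 0.2362 0.112 ] -157.6243208160964
[0.4816 0.3842 0.1   ] [0.4152 0.3601 0.108 ] [0.3747 0.3445 0.112 ] [450.6 402.6]
-160.05154259065958 0.07063830405665183
-158.9340543468813 0.043400576033043654
-159.62625624517673 0.1140337669289233
-157.98843059079064 0.39488379303283644
B [0.5621 0.2158 0.067 ] [0.4997 0.1841 0.075 ] 0.0699903564785893 -153.06884658809074
go dx 0.091 dy 0.349 dz -0.024 turn -39.6 (alt 140.4) clock 17.9
```

```bash
python3 -c "
from h import *
go(.417,.3607,.18,201.5)"
```

```text
go dx 0.090 dy 0.350 dz -0.014 turn -40.1 (alt 139.9) clock 17.9
```

Request:
jog_arm(motion=[[[0.045,0.089,0.350,-0.015,-40],[0.045,0.089,0.350,-0.015,-40],[0.045,0.089,0.350,-0.015,-40],[0.045,0.089,0.350,-0.015,-40],[0.045,0.089,0.350,-0.015,-40],[0.045,0.089,0.350,-0.015,-40],[0.045,0.089,0.350,-0.015,-40],[0.045,0.089,0.350,-0.015,-40]]])

```text
clock: 18.75
tcp_pos: [0.4175, 0.3645, 0.1805]
tcp_rot: [179.9, 0.1, -158.6]
contact_force: [-0.3, -0.9, 0.4]
finger_gap: 0.0448
gripper_force: 0.0
```

Request:
jog_arm(motion=[[[0.045,0,0,0,0],[0.045,0,0,0,0]]])

```text
clock: 18.95
tcp_pos: [0.4177, 0.359, 0.18]
tcp_rot: [-180.0, -0.1, -158.7]
contact_force: [0.1, -0.3, 0.7]
finger_gap: 0.0449
gripper_force: 0.0
```

```bash
python3 -c "
from h import *
go(.417,.3607,.089,201.5)"
```

```text
go dx -0.000 dy 0.002 dz 0.091 turn -0.2 (alt 179.8) clock 18.9
```

Request:
jog_arm(motion=[[[0.045,0,0.001,0.03,0],[0.045,0,0.001,0.06,0],[0.045,0,0.001,0.08,0],[0.045,0,0.001,0.09,0],[0.045,0,0.001,0.09,0],[0.045,0,0.001,0.09,0]]])

```text
clock: 19.55
tcp_pos: [0.4185, 0.3605, 0.0917]
tcp_rot: [180.0, 0.1, -158.7]
contact_force: [-0.0, 0.1, 0.4]
finger_gap: 0.0447
gripper_force: 0.0
```

```bash
python3 -c "
from h import *
st();snap('side','s9.png',(240,200,390,320),5)"
```

```text
{'clock': np.float64(19.55), 'tcp_pos': array([0.4185, 0.3605, 0.0917]), 'tcp_rot': array([ 1.799915e+02,  7.900000e-02, -1.586856e+02]), 'contact_force': array([-0.005 ,  0.0817,  0.3988]), 'finger_gap': np.float64(0.0447), 'gripper_force': np.float64(0.0)}
```

View pics/s9.png

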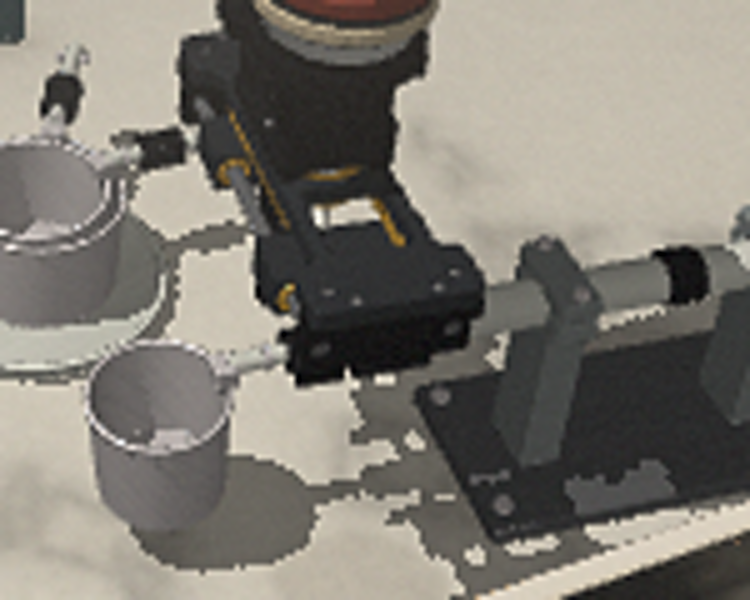

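C's cup hangs at (160,430) and the gripper straddles its collar. Closing.

Request:
jog_arm(motion=[[[0,0,0,0.001,0],[0,0,0,0.001,0],[0,0,0,0.001,0],[0,0,0,0.001,0],[0,0,0,0.001,0],[0,0,0,0.001,0],[0,0,0,0.001,0],[0,0,0,0.001,0]]])

```text
clock: 20.4
tcp_pos: [0.4177, 0.3614, 0.0899]
tcp_rot: [180.0, 0.0, -158.6]
contact_force: [-1.1, 3.8, 3.7]
finger_gap: 0.0171
gripper_force: 30.0
```

Request:
jog_arm(motion=[[[0,-0.002,0,0,0],[0,-0.004,0,0,0],[0,-0.006,0,0,0],[0,-0.0075,0,0,0],[0,-0.0075,0,0,0],[0,-0.0075,0,0,0]]])

```text
clock: 21.0
tcp_pos: [0.4229, 0.3633, 0.0892]
tcp_rot: [180.0, -0.2, -158.6]
contact_force: [-6.9, 0.4, 5.3]
finger_gap: 0.0173
gripper_force: 30.0
```

Request:
jog_arm(motion=[[[0,-0.001,0,0,0],[0,-0.002,0,0,0],[0,-0.002,0,0,0],[0,-0.002,0,0,0]]])

```text
clock: 21.4
tcp_pos: [0.4244, 0.3639, 0.089]
tcp_rot: [180.0, -0.3, -158.6]
contact_force: [-7.3, 1.9, 5.9]
finger_gap: 0.0172
gripper_force: 30.0
```

Request:
jog_arm(motion=[[[0,-0.001,0,0,0],[0,-0.002,0,0,0],[0,-0.003,0,0,0],[0,-0.004,0,0,0],[0,-0.004,0,0,0]]])

```text
clock: 21.9
tcp_pos: [0.4255, 0.3643, 0.0882]
tcp_rot: [-180.0, -0.6, -158.6]
contact_force: [-14.0, -1.7, 10.1]
finger_gap: 0.0174
gripper_force: 30.1
```

Request:
jog_arm(motion=[[[0,-0.004,0,0,0],[0,-0.008,0,0,0],[0,-0.012,0,0,0],[0,-0.016,0,0,0],[0,-0.02,0,0,0],[0,-0.02,0,0,0]]])

```text
clock: 22.5
tcp_pos: [0.4501, 0.3728, 0.0895]
tcp_rot: [-179.9, 0.1, -158.6]
contact_force: [-0.0, -0.0, -1.0]
finger_gap: 0.0172
gripper_force: 29.9
```

Request:
jog_arm(motion=[[[0,-0.01,0,0,0],[0,-0.02,0,0,0],[0,-0.03,0,0,0],[0,-0.04,0,0,0],[0,-0.045,0,0,0],[0,-0.045,0,-0.02,0],[0,-0.045,0,-0.05,0],[0,-0.045,0,-0.07,0]]])

```text
clock: 23.3
tcp_pos: [0.4915, 0.3899, 0.1612]
tcp_rot: [180.0, 0.1, -158.6]
contact_force: [0.7, 0.6, -0.6]
finger_gap: 0.0177
gripper_force: 29.9
```

```bash
python3 -c "
from h import *
snap('side','s10.png',(190,170,390,320),4)"
```

```text
(no output)
```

View pics/s10.png

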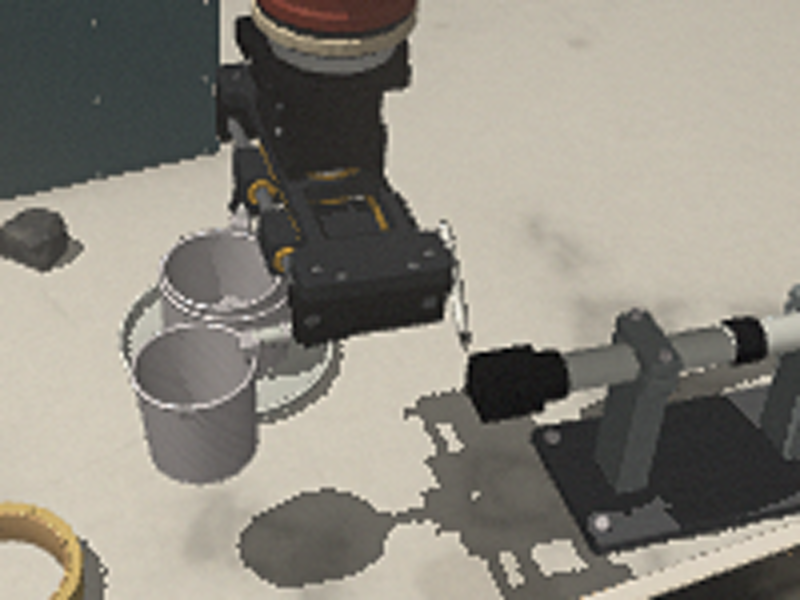

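C is out of the socket and held nearly upright (rim centre about (195,365), foot about (203,455)). That was my last permitted view, so from here I measure by code only.

```bash
python3 -c "
from h import *
s=bot.read_state();p=s['tcp_pos']
for z in (.165,.17,.175):
  r=px('side',*cp(195,365,4,190,170),z);e=r[:2]-p[:2];print(z,r,np.hypot(*e),np.degrees(np.arctan2(e[1],e[0])))
d=np.array([np.cos(np.radians(21.4)),np.sin(np.radians(21.4))])
for t in (0,4):
  c=np.array([*(p[:2]+d*.072),p[2]+.019]); 
  a=np.radians(t); ax=np.array([-d[0]*np.sin(a),-d[1]*np.sin(a),np.cos(a)])
  # cup axis tilted about grip by t: sag
  hd=np.array([d[0]*np.cos(a),d[1]*np.cos(a),-np.sin(a)]); up=np.array([d[0]*np.sin(a),d[1]*np.sin(a),np.cos(a)])
  g=np.array([*p[:2],p[2]+.019]); P=g+hd*.072
  print(t,'rim',(proj('side',P-up*.008)-[190,170])*4,'foot',(proj('side',P-up*.068)-[190,170])*4)
a=np.radians(155)
go(.5618+.072*np.cos(a),.219+.072*np.sin(a),.165,155)
"
```

```text
0.165 [0.5536 0.4164 0.165 ] 0.0656023044246387 22.815684612677817
0.17 [0.5527 0.4215 0.17  ] 0.06694109234014778 27.142116592427797
0.175 [0.5518 0.4266 0.175 ] 0.06864544661928723 31.27641084790923
0 rim [181.2 348. ] foot [181.6 426.4]
4 rim [182.4 354.8] foot [190.4 431.2]
go dx 0.048 dy -0.133 dz 0.000 turn 46.4 (alt -133.6) clock 23.4
```

```bash
cat >> h.py <<'E'
def cup(p,yaw,L,t,dz):  # handle direction yaw (deg) from cup to grip; returns rim, foot centres
    d=-np.array([np.cos(np.radians(yaw)),np.sin(np.radians(yaw)),0]);a=np.radians(t);k=np.array([0,0,1.])
    h=d*np.cos(a)-k*np.sin(a);up=d*np.sin(a)+k*np.cos(a);P=np.array(p)+k*(.019+dz)+h*L
    return P-up*.008,P-up*.068
E
python3 -c "
from h import *
from scipy.optimize import least_squares as ls
s=bot.read_state();p=s['tcp_pos'];print(p,s['clock'],s['ft_torque'],s['contact_force'])
m=np.r_[cp(195,365,4,190,170),cp(203,443,4,190,170)]
f=lambda q:np.r_[np.r_[[proj('side',c) for c in cup(p,201.4,q[0],q[1],q[2])]].ravel()-m]
r=ls(f,[.07,3,0],x_scale=[.01,5,.01],diff_step=.01);print(r.x,r.fun)
"
```

```text
[0.49313061 0.39096153 0.16524206] 23.35 [ 0.21648337 -0.23440995 -0.02428233] [1.41411076 1.39668159 1.78559684]
[0.068447   7.81337077 0.        ] [-0.675 -1.075  0.825 -1.975]
```

```bash
sed -i 's/return (q\[:2\]\/q\[2\]).round(1)/return q[:2]\/q[2]/' h.py; python3 -c "
from h import *
from scipy.optimize import least_squares as ls
m=np.r_[cp(195,365,4,190,170),cp(203,443,4,190,170)]
p=[.492,.390,.162]
f=lambda q:np.r_[np.r_[[proj('side',c) for c in cup(p,201.4,q[0]/100,q[1],q[2]/100)]].ravel()-m]
r=ls(f,[7,3,-.1]);print(r.x,r.fun); print(cup(p,201.4,r.x[0]/100,r.x[1],r.x[2]/100))
bot.get_image('top') and snap('top','t11.png');import sys
im=cv2.imread('pics/raw_t11.png').astype(int);bg=cv2.imread('pics/raw_top1.png').astype(int)
d=(abs(im-bg).max(2)>40)
for v in range(205,260,3): print(v,''.join('#' if x else '.' for x in d[v,130:200]))
q=proj('top',cup(p,201.4,.07,5,0)[0]);print(q)
"
```

```text
[ 6.7116896   4.16437704 -0.61948618] [ 0.06529105  0.3123045  -0.07367268 -0.3382314 ]
(array([0.5537837 , 0.41421277, 0.16195236]), array([0.54972701, 0.41262297, 0.10211077]))
205 ####################################.......................######.....
208 #####################################........................#######..
211 ######################################..........................######
214 #######################################..........................#####
217 ##############....####...##########................................###
220 ###########...#########........#####..................................
223 ##########.#..################...####.................................
226 ###########.##.##############.......#.................................
229 ######..#####.#.###########...........................................
232 .........################..........####...............................
235 ...........###############........######..............................
238 .............##############.####...#####...................#..........
241 ...............########.......###...####.................######.......
244 ................########...............##.############....#######.....
247 ..................#######.####.......#############......##########....
250 .................#######.###..........##############################..
253 ............#############.###..........#.###########################..
256 ...........###############..###...........############################
259 ..######....################..###..........###########################
[135.70316787 198.0932662 ]
```

```bash
python3 -c "
from h import *
print(px('side',*cp(222,270,4,190,170),.067))
print((proj('side',[.5625,.2195,.067])-[190,170])*4)
go(.5027,.2474,.185,155)
"
```

```text
[0.5675 0.2227 0.067 ]
[228.38640058 266.24138521]
go dx 0.042 dy -0.137 dz -0.024 turn 46.4 (alt -133.6) clock 23.4
```

Request:
jog_arm(motion=[[[0,0,0,-0.015,3],[0,0.005,-0.02,-0.024,9],[0,0.012,-0.045,-0.024,17],[0,0.022,-0.07,-0.024,25],[0,0.03,-0.095,-0.024,33],[0,0.037,-0.12,-0.024,40],[0,0.041,-0.137,-0.024,46],[0,0.041,-0.137,-0.024,46.4]]])

```text
clock: 24.25
tcp_pos: [0.5019, 0.2447, 0.1814]
tcp_rot: [-179.8, -0.1, 154.7]
contact_force: [-0.8, -0.1, -2.2]
finger_gap: 0.0172
gripper_force: 29.8
```

Request:
jog_arm(motion=[[[0,0,0,0,0]]])

```text
clock: 24.35
tcp_pos: [0.5018, 0.2467, 0.182]
tcp_rot: [-179.9, -0.1, 155.0]
contact_force: [-0.2, 0.7, -1.2]
finger_gap: 0.0177
gripper_force: 29.9
```

```bash
python3 -c "
from h import *
go(.564-.0598,.2205+.0279,.10,155)
snap('side','s12.png')"
```

```text
go dx -0.001 dy 0.003 dz 0.082 turn 0.0 (alt -180.0) clock 24.4
```

```bash
python3 -c "
from h import *
im=cv2.imread('pics/raw_s12.png').astype(int);bg=cv2.imread('pics/raw_s8.png').astype(int)
d=(abs(im-bg).max(2)>22)
R,F=cup([.5018,.2467,.182],155,.067,4.2,-.006);print('rim',proj('side',R),'foot',proj('side',F),'B',proj('side',[.564,.2205,.067]))
for v in range(180,250,3): print(v,''.join('#' if x else '.' for x in d[v,215:305]))
"
```

```text
rim [247.97928699 202.3637419 ] foot [249.03012834 221.16625404] B [246.50449046 236.7376763 ]
180 .......................##....##############################################...............
183 ......................#####...#######################################.....................
186 ........................#############################################.....................
189 ........................###.#####################################.........................
192 ........................#########################################.........................
195 ..............................##################################..........................
198 ......................##########################################..........................
201 ...................#.#.##################..#####################..........................
204 ....................#.##########################################..........................
207 ....................################...#######...###################.#....................
210 ....................#####################.####.....
[... 574 characters left out ...]
......#.#.....#.##.................
231 ..................###..................###############.......##...........................
234 ................##.....................####..........##...................................
237 .................#......................#####.#..#..#.....................................
240 ...............###............#.........######...##.......................................
243 ................#####..........#........#.##....##....##################......##....#.....
246 ...............#..####..#..###..#..#.###...###...........######..............#..####......
249 ...............#.............###.#.##.###..............................#####.............#
```

The silhouette agrees with the fit (cup centre column about 248). I'll correct and lower C.

Request:
jog_arm(motion=[[[0,-0.003,0.0025,0.02,0],[0,-0.003,0.0025,0.04,0],[0,-0.003,0.0025,0.055,0],[0,-0.003,0.0025,0.065,0],[0,-0.003,0.0025,0.075,0],[0,-0.003,0.0025,0.085,0],[0,-0.003,0.0025,0.085,0]]])

```text
clock: 25.1
tcp_pos: [0.5056, 0.2478, 0.0972]
tcp_rot: [-179.9, -0.1, 155.0]
contact_force: [0.4, -0.7, -2.0]
finger_gap: 0.0171
gripper_force: 29.9
```

Request:
jog_arm(motion=[[[0,0,0,0.005,0],[0,0,0,0.01,0],[0,0,0,0.015,0],[0,0,0,0.02,0],[0,0,0,0.024,0],[0,0,0,0.024,0]]])

```text
clock: 25.7
tcp_pos: [0.506, 0.2478, 0.0739]
tcp_rot: [-180.0, -0.0, 155.0]
contact_force: [0.8, -0.2, -2.3]
finger_gap: 0.0171
gripper_force: 29.9
```

Request:
jog_arm(motion=[[[0,0,0,0.002,0],[0,0,0,0.004,0],[0,0,0,0.006,0],[0,0,0,0.006,0]]])

```text
clock: 26.1
tcp_pos: [0.5061, 0.248, 0.0683]
tcp_rot: [-180.0, -0.0, 155.0]
contact_force: [1.1, 0.3, -1.9]
finger_gap: 0.0177
gripper_force: 29.9
```

Request:
jog_arm(motion=[[[0,0,0,0.002,0],[0,0,0,0.004,0],[0,0,0,0.004,0]]])

```text
clock: 26.4
tcp_pos: [0.5062, 0.2483, 0.0647]
tcp_rot: [180.0, -0.0, 155.0]
contact_force: [-0.5, 1.6, 2.2]
finger_gap: 0.0172
gripper_force: 29.9
```

Request:
jog_arm(motion=[[[0,0,0,0.002,0],[0,0,0,0.003,0],[0,0,0,0.003,0]]])

```text
clock: 26.7
tcp_pos: [0.5062, 0.2482, 0.0615]
tcp_rot: [180.0, -0.0, 155.0]
contact_force: [-1.7, 3.2, 2.4]
finger_gap: 0.0171
gripper_force: 30.0
```

Request:
jog_arm(motion=[[[0.045,0,0,0,0],[0.045,0,0,0,0],[0.045,0,0,0,0],[0.045,0,0,0,0],[0.045,0,0,0,0],[0.045,0,0,-0.03,0],[0.045,0,0,-0.07,0],[0.045,0,0,-0.12,0]]])

```text
clock: 27.5
tcp_pos: [0.5046, 0.2473, 0.1807]
tcp_rot: [-179.8, -0.2, 155.0]
contact_force: [1.1, -0.0, -0.9]
finger_gap: 0.0447
gripper_force: 0.0
```

```bash
python3 -c "
from h import *
go(.4,-.15,.18,170)"
```

```text
go dx -0.073 dy -0.404 dz 0.001 turn -15.0 (alt 165.0) clock 27.5
```

Request:
jog_arm(motion=[[[0.045,-0.073,-0.404,0,-15],[0.045,-0.073,-0.404,0,-15],[0.045,-0.073,-0.404,0,-15],[0.045,-0.073,-0.404,0,-15],[0.045,-0.073,-0.404,0,-15],[0.045,-0.073,-0.404,0,-15],[0.045,-0.073,-0.404,0,-15],[0.045,-0.073,-0.404,0,-15]]])

```text
clock: 28.3
tcp_pos: [0.4041, -0.1386, 0.1819]
tcp_rot: [-180.0, 0.1, 170.0]
contact_force: [1.1, -0.5, -0.0]
finger_gap: 0.0448
gripper_force: 0.0
```

Request:
jog_arm(motion=[[[0.045,0,0,0,0]]])

```text
clock: 28.4
tcp_pos: [0.4033, -0.1424, 0.1819]
tcp_rot: [-179.8, 0.0, 169.5]
contact_force: [1.0, 0.8, 0.4]
finger_gap: 0.0449
gripper_force: 0.0
```

```bash
python3 -c "
from h import *
snap('top','t13.png');snap('side','s13.png')
a=cv2.imread('pics/raw_t13.png').astype(int)
# D still in place?
b=cv2.imread('pics/raw_top1.png').astype(int);print('D diff',(abs(a-b).max(2)>40)[220:285,352:382].sum())
g=a.max(2)
print('nest'); 
for v in range(183,226): print(v,''.join('#' if x<45 else '+' if x<95 else '.' if x<150 else ' ' if x<185 else 'o' for x in g[v,178:242]))
go(.3736,-.3296,.12,170)"
```

```text
D diff 311
nest
183           .....        o         ..                             
184         .....                     ..                            
185        .....       ..    ...        .                           
186       .....       ............       .                          
187       ...       .....+++.......       .                         
188      ...       ....+++++++......                                
189     ...       ...++++++++++......                               
190     ..  o    ....+++++++++++.......     ..                      
191    ...  o   ....+++++++++++++......     ..                      
192    ..  o   ....+++++++++++++++......     .                      
193    ..  o  ....++++++++++++++++......      .                     
194   ...  o  ....+++++++++++++
[... 1541 characters left out ...]
              
217         ..++###++....+......+++######+...                       
218          .++###+.. ...++..++++++##++++..                        
219          ..++##+.. ...++++++++++#++....                         
220           ..++++......++++++++++++....                          
221            ............+++++.+++...  .                          
222             ...........++.........    .                         
223             .    .....++.......       ...                       
224            ..       ..+...         .. ....                      
225            ..      ...+...         ... ...                      
go dx -0.004 dy -0.194 dz 0.062 turn -0.2 (alt 179.8) clock 28.5
```

```bash
python3 -c "
from h import *
from scipy import ndimage as N
for f in('raw_t8.png','raw_t13.png'):
  g=cv2.imread('pics/'+f).astype(int).max(2)[183:235,178:250]
  l,n=N.label(g<62)
  for i in range(1,n+1):
    m=l==i
    if m.sum()>5:
      c=N.center_of_mass(m);u,v=c[1]+178,c[0]+183;print(f,m.sum(),round(u,1),round(v,1),px('top',u,v,.075))
a=cv2.imread('pics/raw_t13.png');b=cv2.imread('pics/raw_top1.png')
for im in(a,b):
  g=im.astype(int).max(2);l,n=N.label(g[225:280,352:382]<55)
  for i in range(1,n+1):
    m=l==i
    if m.sum()>5:c=N.center_of_mass(m);print('D?',m.sum(),round(c[1]+352,1),round(c[0]+225,1))
"
```

```text
raw_t8.png 8 191.4 196.9 [0.5682 0.2489 0.075 ]
raw_t8.png 21 222.0 198.8 [0.5601 0.1451 0.075 ]
raw_t8.png 37 210.6 217.2 [0.4984 0.1841 0.075 ]
raw_t8.png 42 244.5 231.4 [0.4491 0.0706 0.075 ]
raw_t13.png 20 222.0 198.5 [0.5612 0.1452 0.075 ]
raw_t13.png 36 210.6 216.0 [0.5024 0.1841 0.075 ]
raw_t13.png 22 191.5 216.9 [0.5003 0.2485 0.075 ]
D? 23 364.4 252.6
D? 23 364.6 252.6
```

```bash
python3 -c "
from h import *
from scipy import ndimage as N
g=cv2.imread('pics/raw_s13.png').astype(int).max(2)
q=[(n,proj('side',P)) for n,P in(('A',[.5612,.1465,.072]),('B',[.5015,.1841,.075]),('C',[.5003,.2485,.078]),('Chigh',[.5003,.2485,.088]))];print(q)
l,n=N.label(g[200:260,220:310]<60)
for i in range(1,n+1):
    m=l==i
    if m.sum()>8:c=N.center_of_mass(m);print(m.sum(),round(c[1]+220,1),round(c[0]+200,1))
for v in range(212,262): print(v,''.join('#' if x<50 else '+' if x<100 else '.' if x<140 else ' ' if x<180 else 'o' for x in g[v,218:300]))
"
```

```text
[('A', array([251.27631935, 219.08571558])), ('B', array([270.49486073, 228.5103475 ])), ('C', array([268.65036956, 242.88041078])), ('Chigh', array([268.81908709, 240.02290194]))]
46 251.7 218.4
59 270.6 228.9
63 268.4 243.8
212 ++++++++                          o .+ .                                          
213 +++                                 .                                             
214                                 +++.+o                                            
215                                +####+o                                            
216                               .##+###+                                            
217                               +##+####o                                           
218                               +###+###o                                           
219                               +#+#++#.o                                           
220                              .##++### o                                           
221                              +#+o.+##oo                                           
222 
[... 2775 characters left out ...]
    
254 o .+         .................++++++++++++++++++++++++ .+o         o           o  
255 o .++        ................++++++++++++++++++++++++++++ooo                      
256   .+         ...............++++++++++++++++++++++++++++++ooo                     
257   .++        ...............+++++++++++++++++++++++++++++oooo o                   
258 ooo+           ...............+++++++++++++++++++++++.o++++    oo  oo             
259  oo++          ............+.++++++++++++++++++++++++. +++++++++o oo         o    
260    o+           ............+++++++++++++++++++++++++ +++.++++++++ ooo            
261 o oo.            ...........+++++++++++++++++++++++   +++o+++++++++++o           o
```

C is seated: its collar matches the flat height within 1 px. Now D.

Request:
jog_arm(motion=[[[0.045,-0.004,-0.194,0.06,0],[0.045,-0.004,-0.194,0.06,0],[0.045,-0.004,-0.194,0.06,0],[0.045,-0.004,-0.194,0.06,0],[0.045,-0.004,-0.194,0.06,0],[0.045,-0.004,-0.194,0.06,0],[0.045,-0.004,-0.194,0.06,0]]])

```text
clock: 29.2
tcp_pos: [0.3761, -0.3268, 0.1216]
tcp_rot: [179.9, -0.0, 170.1]
contact_force: [0.5, 1.1, 0.3]
finger_gap: 0.0446
gripper_force: 0.0
```

```bash
python3 -c "
from h import *
st();go(.3728,-.3294,.048,170)"
```

```text
{'clock': np.float64(29.2), 'tcp_pos': array([ 0.3761, -0.3268,  0.1216]), 'tcp_rot': array([ 1.799493e+02, -4.100000e-03,  1.701175e+02]), 'contact_force': array([0.5443, 1.1138, 0.3441]), 'finger_gap': np.float64(0.0446), 'gripper_force': np.float64(0.0)}
go dx 0.003 dy -0.003 dz 0.074 turn 0.1 (alt -179.9) clock 29.2
```

Request:
jog_arm(motion=[[[0.045,0.003,-0.003,0.03,0],[0.045,0.003,-0.003,0.06,0],[0.045,0.003,-0.003,0.074,0],[0.045,0.003,-0.003,0.074,0],[0,0.003,-0.003,0.074,0],[0,0.003,-0.003,0.074,0],[0,0.003,-0.003,0.074,0],[0,0.003,-0.003,0.074,0]]])

```text
clock: 30.0
tcp_pos: [0.3721, -0.3316, 0.0486]
tcp_rot: [-179.9, 0.1, 170.0]
contact_force: [-0.0, -0.6, -1.5]
finger_gap: 0.021
gripper_force: 0.1
```

Request:
jog_arm(motion=[[[0,0,0,0,0],[0,0,0,0,0],[0,0,0,0,0],[0,0,0,0,0]]])

```text
clock: 30.4
tcp_pos: [0.3715, -0.3313, 0.0479]
tcp_rot: [-180.0, -0.0, 170.0]
contact_force: [-2.1, 1.2, 4.8]
finger_gap: 0.0176
gripper_force: 30.0
```

Request:
jog_arm(motion=[[[0,0,0,-0.01,0],[0,0,0,-0.03,0],[0,0,0,-0.06,0],[0,0,0,-0.09,0],[0,0,0,-0.12,0],[0,0,0,-0.125,0],[0,0,0,-0.125,0]]])

```text
clock: 31.1
tcp_pos: [0.372, -0.3314, 0.1732]
tcp_rot: [-179.9, 0.1, 170.0]
contact_force: [-0.5, 0.1, -1.6]
finger_gap: 0.0177
gripper_force: 30.0
```

```bash
python3 -c "
from h import *
snap('side','s14.png');snap('top','t14.png')
s=bot.read_state()['tcp_pos']
R,F=cup(s,170,.073,0,0);print('rim',proj('side',R),'foot',proj('side',F))
d=abs(cv2.imread('pics/raw_s14.png').astype(int)-cv2.imread('pics/raw_s13.png'))
d=d.max(2)>22
for v in range(110,160,2): print(v,''.join('#' if x else '.' for x in d[v,275:345]))
go(.40,0,.175,150)"
```

```text
rim [300.77037006 120.7412513 ] foot [299.34931861 135.23187842]
110 ..............................########................................
112 .............................##############......###..................
114 ........................####################...#######................
116 .......................####################......####.................
118 ......................####################.......#....................
120 ..................##..######################.....#....................
122 ..................###.#################.##......##.........#..........
124 ..................#..#########################.##.......#.#..
[... 649 characters left out ...]
####...............................
144 ...................................###................................
146 .................................................................####.
148 ................######..##..#...#.....##........................##....
150 ................#.################..#########...................##.###
152 ................###.##########......#########.####..............##..#.
154 ................#############..........#####...#.#.##.................
156 ................#############..................................##..###
158 ...............#############........############...............#######
go dx 0.029 dy 0.330 dz -0.004 turn 20.0 (alt -160.0) clock 31.2
```

Request:
jog_arm(motion=[[[0,0.002,0.02,0,2],[0,0.005,0.06,0,4],[0,0.01,0.105,0,7],[0,0.014,0.15,0,10],[0,0.018,0.2,0,13],[0,0.023,0.25,0,16],[0,0.027,0.3,0,18],[0,0.029,0.33,0,20]]])

```text
clock: 32.0
tcp_pos: [0.3987, 0.0023, 0.1704]
tcp_rot: [-180.0, -0.2, 150.0]
contact_force: [0.7, -0.4, -0.7]
finger_gap: 0.0173
gripper_force: 30.0
```

```bash
python3 -c "
from h import *
go(.48,.28,.175,110)"
```

```text
go dx 0.068 dy 0.281 dz -0.005 turn 40.0 (alt -140.0) clock 32.0
```

Request:
jog_arm(motion=[[[0,0.01,0.035,-0.002,5],[0,0.019,0.075,-0.005,11],[0,0.029,0.12,-0.005,17],[0,0.04,0.165,-0.005,24],[0,0.05,0.21,-0.005,30],[0,0.06,0.25,-0.005,36],[0,0.068,0.281,-0.005,40],[0,0.068,0.281,-0.005,40]]])

```text
clock: 32.8
tcp_pos: [0.481, 0.2794, 0.1747]
tcp_rot: [-179.8, -0.1, 110.1]
contact_force: [0.1, -0.2, -1.5]
finger_gap: 0.0175
gripper_force: 30.0
```

```bash
python3 -c "
from h import *
snap('top','t15.png')
from scipy import ndimage as N
g=cv2.imread('pics/raw_t15.png').astype(int).max(2)[183:235,178:250]
go(.5523,.2909,.15,100)"
```

```text
go dx -0.012 dy 0.072 dz 0.025 turn 10.2 (alt -169.8) clock 32.9
```

Request:
jog_arm(motion=[[[0,-0.002,0.015,0,2],[0,-0.005,0.03,0,4],[0,-0.008,0.045,0,6],[0,-0.01,0.06,0,8],[0,-0.012,0.071,0,10],[0,-0.012,0.072,0,10],[0,-0.012,0.072,0,10]]])

```text
clock: 33.55
tcp_pos: [0.5529, 0.2885, 0.1762]
tcp_rot: [-179.8, 0.0, 100.0]
contact_force: [0.1, 0.1, -2.5]
finger_gap: 0.0174
gripper_force: 30.0
```

```bash
python3 -c "
from h import *
snap('side','s16.png')
p=bot.read_state()['tcp_pos'];print(p)
R,F=cup(p,100,.073,0,0);print('rim',R,proj('side',R),'foot',proj('side',F),'C rim',proj('side',[.565,.219,.07]))
g=cv2.imread('pics/raw_s16.png').astype(int).max(2)
d=abs(cv2.imread('pics/raw_s16.png').astype(int)-cv2.imread('pics/raw_s13.png')).max(2)>20
for v in range(195,250,2): print(v,''.join('#' if x else '.' for x in d[v,215:290]))
for v in range(226,252): print(v,''.join('#' if x<50 else '+' if x<100 else '.' if x<140 else ' ' if x<180 else 'o' for x in g[v,218:300]))
go(.5523,.2909,.1,100)"
```

```text
[0.55281064 0.2887448  0.17648705]
rim [0.56548696 0.21685383 0.18748705] [246.71507154 200.12509238] foot [246.43438707 218.49389337] C rim [246.24012857 235.51424875]
195 ..............#####.####.###.....#..#################...............#####..
197 ................#...#..#..###########################...............#####..
199 ......................#######.###############.........................##...
201 .....................#.######.##############...............................
203 .....................##.######..#.#########................................
205 ......................#####.#.#############................................
207 ......................##.##.#.############.................................
209 ......................###################..................................
211 ......................###################..................................
213 ......................###################..................
[... 3082 characters left out ...]
+++.......+++o+o+++++.++.oo
245 oooooo.+++.o...o.+o ..++... ..++++++..+++++.++########+...+++......+.++......+.ooo
246 ooooo.++..oo ..+o .+ o ...+...+.. ..+++++.+++++#######+......++..++..+.oooooo.oooo
247 ooooo.+.oo   .....o..++.o oooo ..+++++++.+++++..++#####+.......+++++++oooooooooooo
248 oooo+++.   o .....+.oo...+++.++++..++..+++++++....++###.++..........+.oooooooooooo
249 ooo ++.o  oo ........+.oo   .... oo .++++++++++++..++++....+...+.ooo+.oooooooooooo
250 ooo+++o    o ...........++++...++++++++++++++....++.+........++++...+ oooooooooooo
251 ooo++.o      ................+..+++++++++++++.+++++.++..........++..+ooooooooooooo
go dx 0.002 dy -0.000 dz 0.076 turn 0.0 (alt -180.0) clock 33.6
```

Request:
jog_arm(motion=[[[0,0.003,0,0.02,0],[0,0.003,0,0.04,0],[0,0.003,0,0.055,0],[0,0.003,0,0.07,0],[0,0.003,0,0.08,0],[0,0.003,0,0.08,0]]])

```text
clock: 34.2
tcp_pos: [0.5519, 0.292, 0.0954]
tcp_rot: [-179.8, 0.0, 100.0]
contact_force: [0.6, 0.6, -2.7]
finger_gap: 0.0174
gripper_force: 30.0
```

Request:
jog_arm(motion=[[[0,0,0,0.006,0],[0,0,0,0.012,0],[0,0,0,0.018,0],[0,0,0,0.024,0],[0,0,0,0.03,0],[0,0,0,0.03,0]]])

```text
clock: 34.8
tcp_pos: [0.5527, 0.2924, 0.0663]
tcp_rot: [-179.9, 0.0, 100.0]
contact_force: [1.0, 0.1, -3.0]
finger_gap: 0.0172
gripper_force: 30.0
```

Request:
jog_arm(motion=[[[0,0,0,0.002,0],[0,0,0,0.004,0],[0,0,0,0.005,0],[0,0,0,0.005,0]]])

```text
clock: 35.2
tcp_pos: [0.5535, 0.2927, 0.0628]
tcp_rot: [180.0, -0.0, 100.0]
contact_force: [1.0, 0.0, -0.5]
finger_gap: 0.0176
gripper_force: 30.0
```

Request:
jog_arm(motion=[[[0.045,0,0,0,0],[0.045,0,0,0,0],[0.045,0,0,0,0],[0.045,0,0,0,0],[0.045,0,0,0,0],[0.045,0,0,-0.03,0],[0.045,0,0,-0.07,0],[0.045,0,0,-0.12,0]]])

```text
clock: 36.0
tcp_pos: [0.5516, 0.292, 0.1815]
tcp_rot: [-179.7, 0.1, 100.0]
contact_force: [0.1, -0.2, 0.5]
finger_gap: 0.0446
gripper_force: 0.0
```

```bash
python3 -c "
from h import *
go(.36,-.12,.18,100)"
```

```text
go dx -0.372 dy -0.260 dz 0.001 turn -0.0 (alt 180.0) clock 36.0
```

Request:
jog_arm(motion=[[[0.045,-0.372,-0.26,0,0],[0.045,-0.372,-0.26,0,0],[0.045,-0.372,-0.26,0,0],[0.045,-0.372,-0.26,0,0],[0.045,-0.372,-0.26,0,0],[0.045,-0.372,-0.26,0,0],[0.045,-0.372,-0.26,0,0],[0.045,-0.372,-0.26,0,0]]])

```text
clock: 36.8
tcp_pos: [0.3835, -0.0714, 0.1829]
tcp_rot: [179.9, 0.0, 100.0]
contact_force: [0.5, -1.5, -0.3]
finger_gap: 0.0449
gripper_force: 0.0
```

Request:
jog_arm(motion=[[[0.045,-0.02,-0.02,0,0],[0.045,-0.02,-0.02,0,0],[0.045,-0.02,-0.02,0,0]]])

```text
clock: 37.1
tcp_pos: [0.3684, -0.0935, 0.1828]
tcp_rot: [179.9, 0.0, 99.9]
contact_force: [-0.3, 0.2, -0.2]
finger_gap: 0.0451
gripper_force: 0.0
```

```bash
python3 -c "
from h import *
from scipy import ndimage as N
snap('top','t17.png');snap('side','s17.png')
def blobs(f,x0,y0,x1,y1,t):
  g=cv2.imread('pics/'+f).astype(int).max(2)[y0:y1,x0:x1];l,n=N.label(g<t);o=[]
  for i in range(1,n+1):
    m=l==i
    if m.sum()>7:c=N.center_of_mass(m);o.append((int(m.sum()),round(c[1]+x0,1),round(c[0]+y0,1)))
  return o
for a,u,v in blobs('raw_t17.png',165,175,240,230,62): print('top',a,u,v,px('top',u,v,.077))
print('side',blobs('raw_s17.png',210,190,310,270,60))
for n,P in(('A',[.5612,.1465,.072]),('B',[.5020,.1841,.075]),('C',[.5003,.2485,.078]),('D',[.5523,.2915,.081])):print(n,proj('side',P),proj('top',P))
g=cv2.imread('pics/raw_s17.png').astype(int).max(2)
for v in range(214,262): print(v,''.join('#' if x<50 else '+' if x<100 else '.' if x<140 else ' ' if x<180 else 'o' for x in g[v,218:295]))
"
```

```text
top 20 222.0 198.5 [0.5609 0.1451 0.077 ]
top 22 178.3 201.1 [0.5543 0.2929 0.077 ]
top 39 210.6 215.7 [0.5033 0.1839 0.077 ]
top 28 193.0 217.0 [0.4998 0.2432 0.077 ]
side [(59, np.float64(215.6), np.float64(192.7)), (16, np.float64(216.9), np.float64(197.2)), (48, np.float64(251.6), np.float64(218.5)), (60, np.float64(270.5), np.float64(229.0)), (60, np.float64(269.6), np.float64(242.8)), (70, np.float64(246.4), np.float64(250.7)), (34, np.float64(308.0), np.float64(263.7))]
A [251.27631935 219.08571558] [221.67752834 198.591352  ]
B [270.31759698 228.49206368] [210.59205371 216.13102765]
C [268.65036956 242.88041078] [191.37482713 216.85006748]
D [246.94581578 250.85825515] [178.52253051 201.56179066]
214                                 +++.+o                                       
215        
[... 3139 characters left out ...]
###++++++++++++++++++++++++o   o     o         
254 o .+         ...........+##+o +##+++++++++++++++++++++ .+o oo        o       
255 o .++        ...........+##.o .##++++++++++++++++++++++++ooo         oo      
256 o .+         ............##.o .##+++++++++++++++++++++++++oooo  o            
257   .++        ............+#+o .+++++++++++++++++++++++.++oo o o oooo   o     
258 ooo+           .............o .++++++++++++++++++++++.o+++++o+++o oo     o   
259  oo++          .............o  ++++++++++++++++++++++. ++++++++++++++o      o
260    o+           ...........+o  ++++++++++++++++++++++ .++..++++++++++++ooo   
261 o oo.            ..........+o  ++++++++++++++++++++   +++oo++++++++++++o o
```

```bash
python3 -c "
from h import *
from scipy.optimize import least_squares as ls
for n,t,s in(('A',(222,198.5),(251.6,218.5)),('B',(210.6,215.7),(270.5,229)),('C',(193,217),(269.6,242.8)),('D',(178.3,201.1),(246.4,250.7))):
  r=ls(lambda P:np.r_[proj('top',P)-t,proj('side',P)-s],[.54,.2,.08]);print(n,r.x.round(4),r.fun.round(1))
from scipy import ndimage as N
b=cv2.imread('pics/raw_top1.png').astype(int);a=cv2.imread('pics/raw_t17.png').astype(int)
d=abs(a-b).max(2)>40
print('tape',d[155:190,120:155].sum(),'flint',d[145:165,215:233].sum(),'pen',d[238:252,205:250].sum())"
```

```text
A [0.5608 0.1453 0.0734] [ 0.   0.2 -0.1 -0. ]
B [0.5023 0.1842 0.0734] [ 0.   0.4 -0.3 -0. ]
C [0.4988 0.2435 0.0743] [ 0.   0.3 -0.3 -0. ]
D [0.5537 0.2921 0.0819] [ 0.  0. -0. -0.]
tape 0 flint 0 pen 9
```

```bash
python3 -c "
from h import *
from scipy.optimize import least_squares as ls
from scipy import ndimage as N
def blob(f,c,t,R=5):
  x,y=map(int,np.round(c));w=np.clip(t-cv2.imread('pics/'+f).astype(float).max(2)[y-R:y+R+1,x-R:x+R+1],0,None)
  m=N.center_of_mass(w);return np.array([m[1]+x-R,m[0]+y-R])
for t in(60,75,90):
 for k in(13,17):
  for n,a,s in(('A',(222,198.5),(251.6,218.5)),('B',(210.6,215.7),(270.5,229)),('C',(193,217),(269.2,243)),('D',(178.3,201.1),(246.4,250.7))):
   if k==13 and n=='D':continue
   T=blob('raw_t%d.png'%k,a,t,4);S=blob('raw_s%d.png'%k,s,t)
   r=ls(lambda P:np.r_[proj('top',P)-T,proj('side',P)-S],[.54,.2,.08]);print(t,k,n,r.x.round(4),r.fun.round(1))
"
```

```text
60 13 A [0.5609 0.1452 0.0737] [ 0.   0.1 -0.1 -0. ]
60 13 B [0.5017 0.1837 0.0732] [ 0.   0.2 -0.2 -0. ]
60 13 C [0.4999 0.2483 0.0746] [ 0.   0.1 -0.1 -0. ]
60 17 A [0.5608 0.1454 0.0738] [ 0.   0.1 -0.1 -0. ]
60 17 B [0.502  0.1839 0.0733] [ 0.   0.3 -0.3 -0. ]
60 17 C [0.4982 0.2439 0.0751] [ 0.   0.2 -0.2 -0. ]
60 17 D [0.5533 0.2925 0.0815] [ 0.  0. -0. -0.]
75 13 A [0.5609 0.1452 0.0733] [ 0.   0.1 -0.1 -0. ]
75 13 B [0.5019 0.1839 0.0732] [ 0.   0.2 -0.2 -0. ]
75 13 C [0.5003 0.2482 0.0747] [ 0.   0.1 -0.1 -0. ]
75 17 A [0.5609 0.1453 0.0734] [ 0.   0.1 -0.1 -0. ]
75 17 B [0.5021 0.184  0.0733] [ 0.   0.3 -0.2 -0. ]
75 17 C [0.4986 0.2439 0.0752] [ 0.   0.2 -0.2 -0. ]
75 17 D [0.5534 0.2923 0.0819] [ 0.  0. -0. -0.]
90 13 A [0.561  0.1449 0.0729] [ 0.   0.1 -0.1 -0. ]
90 13 B [0.502  0.1839 0.073 ] [ 0.   0.2 -0.2 -0. ]
90 13 C [0.5006 0.2479 0.0745] [ 0.   0.1 -0.1 -0. ]
90 17 A [0.561  0.145  0.0729] [ 0.   0.1 -0.1 -0. ]
90 17 B [0.5021 0.184  0.0731] [ 0.   0.2 -0.2 -0. ]
90 17 C [0.4988 0.2437 0.0748] [ 0.   0.2 -0.2 -0. ]
90 17 D [0.5536 0.2922 0.0821] [ 0.   0.1 -0.1 -0. ]
```

```bash
python3 -c "
from plant import bot
print(bot.sign_off())"
```

```text
the job is handed in; nothing more can be done
None
```

I handed the job in at about 37 s of robot time: A stands in the tray with B, C (released and drawn from the pole) and D nested inside, collars about 59 mm or more apart, E was absent, and the final camera check matched all four seated to within about 4 mm (the hand-in gave no verdict).

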